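# Fit the grinding barrel into the glass grinder's tapered spindle

## Robot

A 6-joint arm with a two-finger parallel gripper is mounted at the origin on the work surface. World frame = base frame: x ahead of the robot, y to its left, z up, the work surface at z = 0. Lengths are in m, angles in rad, forces in N, time in s.
With the tool pointing down it reaches from about 0.25 to 0.775 m from the base axis. Payload 4 kg.
Tool frame: the origin (TCP) lies between the finger pads; the fingertips stand 14 mm ahead of it and the grasp point (between the pads) lies 5 mm behind it; z points along the fingers, y is the direction in which the jaws open and shut (so a half turn about z gives the same grasp; the last joint's range is limited). The gripper opens to 94 mm and grips with 3 to 60 N. Pads are 16 mm wide; open, the fingers measure 119 mm over their backs; the gripper's body (75 mm by 177 mm) begins 78 mm behind the grasp point.
Start: joints at [1.067, 0.087, 1.371, -0, 1.684, -0.103], TCP at [0.215, 0.506, 0.22] pointing down, gripper open.
Joint ranges: [-3.1, 3.1], [-0.76, 2.03], [0.27, 2.55], [-1.08, 4.22], [0.17, 2.65], [-2.57, 2.57]. Speed limits (rad/s): [2.79, 2.79, 3.14, 3.14, 3.14, 3.14].

## Interface

Orientations are given as [roll, pitch, yaw] about the fixed x, y, z axes, in that order (R = Rz(yaw) Ry(pitch) Rx(roll)).
In Python, from bench import robot, cams, spotter gives the robot as it stands.
- The arm moves only by the shell command python3 -m inch 'ROWS'. ROWS is JSON, a list of rows, each an object of numbers: "grip": the opening, from 0 (shut) to 1 (fully open); "dx", "dy", "dz": the shift along the tool's x, y, z in units of 25 mm (1.0 is 25 mm); "rx", "ry", "rz": the turn, a rotation vector about the tool's x, y, z in units of 5 degrees (1.0 is 5 degrees). A call has 1 to 12 rows; each row shifts and turns the pose as measured when the row begins, along the tool's axes as they then stand; what a row does not reach is not made up. A row lasts 1/8 s, in which the tool goes at most 62.5 mm and 10.7 degrees, less where a joint would pass 70% of its speed; a pose out of reach is approached as far as the arm can. A call is refused whole if a number of a shift passes 1 or a number of a turn 1, either way. A call with a gripper value outside its range is refused whole. The fingers move at their own pace and stop on an object; the grip force is fixed at half the most. Time passes only in rows, so rows that do not move let the fingers close. It gives the time, the measured TCP pose, the force and the opening at its end, in the units of the state.
- robot.get_obs(): the state, without advancing time (a new reading comes with each control period).
- cams.snapshot(name): name is "scene" or "top" or "wrist"; returns a dict with "frame" (420x560x3 uint8, red, green, blue), "intrinsics" (3x3 intrinsics, pixels), "eye" and "orientation" of the camera in the world. Camera axes: x right, y up, looking along -z (the intrinsics and any distortion apply to the point x, -y, -z); pixel columns grow to the right and rows downward; lengths in m; the calibration is good to about 2 mm. The wrist camera is an equidistant fisheye: a pixel r from the principal point sees the ray r / f radians off the axis. A picture is of the moment at which its call begins. There is no depth.
- robot.close_job(): hands the job in, once; it reports no verdict.
Trained networks look in a picture, given as the dict that the camera call returned (one of the last four; its "shot" number tells which), for a name from the list of things; names that differ only in an ending like _2 or _b are one class to them, and where a whole thing is asked for, a point or a joint stands for the part that bears it (a point fixed in the world has none). Each returns a list of dicts, best first, with "score" (0 to 1); they miss things now and then, are a little off and sometimes report something else, mostly with a low value. They report only what shows in the picture. A call takes as long as a camera call. They do not tell look-alikes from the thing itself.
- spotter.regions_of(picture, query): "pixels" (420x560 bool, what is visible of it) and "extent" ([left, top, right, bottom] in pixels, round what is visible of it).
- spotter.place_of(picture, query): "pixel" ([column, row] in pixels: a listed point, or the origin of a listed thing).
The state is a dict: "time": time; "joint_positions": joint angles; "qvel": joint speeds; "joint_torque": joint torques, N m; "tool_pos": TCP position; "ee_rot": TCP orientation; "wrist_force": force on the tool from outside, world axes, zero at the start; "wrist_torque": the same for the moment, N m; "width": finger opening in m.
Only numpy, scipy, OpenCV 4.12 (cv2) and the standard library are available. Lean on these libraries where they do the work, as an engineer would, in place of code of your own. Each camera call takes 0.05 s, during which the arm holds its last target.

## Task

Take the blue-collared grinding barrel out of the sloping rack and stand it upright in the grinder's tapered spindle socket, turned so that its two ears drop into the slots of the brass crown and it sits fully home; lower it in gently, without dropping or ramming it. Then push the red lock lever all the way over to its far stop, let go, and leave the other two heads in the rack.

Things in the scene. Friction and masses are not known exactly. Their poses are not given: they have to be found in the camera images.
- head_blue: grinding head to fit, 0.26 to 0.49 kg: BLUE collar and top band. Origin on its axis at the collar's underside, +z towards its free end. Collar radius 21, z 0 to 8 mm; two blue ears along body +x and -x out to 29 from the axis, 8 wide, z 1.5 to 8; steel taper shank below, radius 17.5 at z 0 to 10.3 at z -44, end z -46. Half a turn about z makes no difference.
- blue_grip (a point): middle of the blue head's plain round dark barrel, on its axis 33 mm above its origin, where it is gripped: barrel radius 17, from z 8 to z 54 of the head; this point's axes are the head's. At the start the head leans in a rack pocket, axis 30 deg from vertical, top towards the rack's -x (robot) side, about 1 mm slack; draw it out along its own axis.
- head_red: another head, red collar, pointed dark cone reaching z 52 mm; same shank, collar, ears and origin as the blue one; in another pocket, to be left there
- head_yellow: another head, yellow collar, dark wheel of radius 24 at z 36 to 50 mm; same shank, collar, ears and origin as the blue one; in another pocket, to be left there
- rack: fixed sloping rack, 150 x 300 x 130 mm; origin on the bench at its foot (foot from x -55 to 95). Three conical pockets in a row along its y, at y -95, 0, 95, mouth centres at x 0, z 100 mm, mouth radius 18.7, flange radius 35, axes leaning 30 deg to the rack's -x, which faces the robot. Which head is in which pocket varies.
- grinder: fixed low wet grinder, green with a white tray on top, 250 mm in x, 310 in y, tray floor at z 87, rim at z 97. Origin: centre of its underside, on the bench. Spindle axis vertical through the origin, lock lever at y +108. Front (-x) faces the robot.
- spindle_mouth (a point): centre of the steel socket's mouth, on the flat steel face 145 mm above the bench, z up; turns with the spindle. Bore radius 17.9 at the mouth, 10.4 at 46 mm depth, steel nose radius 31. The spindle holds its angle unless twisted with over 0.4 N m. Head fully home: the collar rests on the face, the head's origin at this point, its x along this x or -x, z up.
- crown_slot (a point): middle of one slot of the brass crown, 27 mm from the socket's axis along the spindle's +x, on the steel face. The crown stands 7 mm high on the face round the mouth, radius 22 to 31; its two slots for the ears, 11.5 mm wide, lie opposite each other along the spindle's +x and -x.
- lock_lever (a joint): angle of the lock lever (rad): 0 leaning 0.5 rad towards the grinder's front (-x), 1.0 its far stop, leaning 0.5 rad towards the grinder's +x. Starts at 0 to 0.15, stays where it is left (friction 0.06 N m). Pivot axis along the grinder's y, at x -20, y 108, z 109 mm in the grinder's frame; arm 80 mm to the ball's centre.
- lock_lever_tip (a point): centre of the red ball, radius 13 mm, on the lever's end; it moves with the lever.
There are look-alikes about, which are no part of the job. Leave any green, pink or purple look-alike of the head_blue alone.

How it is judged:
On the way, in this order (a step that is already met when the one before it is completed fails the run):
1. the blue head is drawn out of the rack (distance of head_blue from where it was at the start of the episode above 0.08 m and contact force between head_blue and rack below 0.1 N), for 0.1 s.
2. the blue head stands fully home in the spindle, ears in the slots, while the lock lever is still open (horizontal distance between head_blue and spindle_mouth below 0.003 m and z of head_blue in the frame of spindle_mouth below 0.003 m and angle between head_blue's own z axis and vertical below 0.06 rad and angle between the x axis of head_blue and the x axis of spindle_mouth, either way round below 0.14 rad and value of joint lock_lever below 0.4 rad), for 0.2 s.
At the end, for the whole second after the job is handed in: The blue head stands in the spindle, let go and at rest: upright within 0.06 rad, on axis and collar on the face within 3 mm, ears in the slots within 0.14 rad; the lock lever is past 0.85 rad; the red and yellow heads are within 25 mm of their start in their pockets (horizontal distance between head_blue and spindle_mouth below 0.003 m and z of head_blue in the frame of spindle_mouth between -0.004 and 0.003 m and angle between head_blue's own z axis and vertical below 0.06 rad and angle between the x axis of head_blue and the x axis of spindle_mouth, either way round below 0.14 rad and linear speed of head_blue below 0.02 m/s and value of joint lock_lever above 0.85 rad and distance of each of head_red, head_yellow from where it was at the start of the episode below 0.025 m); the robot touches nothing.
It fails at once if the head is rammed into the spindle (over 80 N) (contact force between head_blue and grinder above 80 N).
It fails at once if the head falls into the socket (faster than 0.45 m/s within 40 mm of home: a drop of about 10 mm or more) (distance between head_blue and spindle_mouth below 0.04 m and linear speed of head_blue above 0.45 m/s).
It fails at once if another head is taken out of or shifted in its pocket by over 25 mm (distance of any of head_red, head_yellow from where it was at the start of the episode above 0.025 m).
It also fails if it takes over 53 s, if anything falls off the work surface, if the arm or the gripper's body presses on something with over 40 N, if the wrist force passes 120 N, or if a joint passes its speed limit or range.

## Working session

There is one attempt and no reset: what is moved stays moved. The work goes in short steps, Python scripts to look and compute and a shell command to move; the robot and the scene stay as the last step left them, time stands still between calls to the robot, and variables do not carry over. Pictures are saved under pics/ and viewed, and the job is handed in when it is done.

```bash
ls; mkdir -p pics; cat > h.py <<'E'
import numpy as np, cv2
from bench import robot, cams, spotter
from scipy.spatial.transform import Rotation as R
def save(p,n): cv2.imwrite(f'pics/{n}.png',cv2.cvtColor(p['frame'],cv2.COLOR_RGB2BGR))
E
python3 - <<'E'
from h import *
o=robot.get_obs(); print(o)
for n in ['scene','top','wrist']:
    p=cams.snapshot(n); save(p,n+'0'); print(n,{k:(v if k!='frame' else v.shape) for k,v in p.items()})
E
```

```text
pics
{'time': 0.0, 'joint_positions': array([ 1.06687875e+00,  8.79025229e-02,  1.37224384e+00, -1.06974663e-05,
        1.68361204e+00, -1.03067666e-01]), 'qvel': array([ 0.00093757,  0.00043218,  0.00074735,  0.00014502, -0.00146139,
        0.0011854 ]), 'joint_torque': array([-1.34296282e-03, -3.40178955e+01, -3.02425218e+01,  7.17181549e-02,
        3.27824091e-02, -1.61909911e-04]), 'tool_pos': array([0.21434646, 0.50594207, 0.21833813]), 'ee_rot': array([-3.13943730e+00, -2.12247820e-04,  2.74074132e+00]), 'wrist_force': array([-0.14450952, -0.72256306,  0.61340837]), 'wrist_torque': array([0.00458054, 0.03146302, 0.00218973]), 'width': 0.09401134812973277}
scene {'frame': (420, 560, 3), 'intrinsics': array([[379.63688178,   0.        , 276.41768018],
       [  0.        , 379.63688178, 211.48354831],
       [  0.        ,   0.        ,   1.        ]]), 'eye': array([ 0.8961155 , -0.41471899,  1.06557113]), 'orientation': array([ 0.62464612, -0.0136012 ,  0.71643692]), 'shot': 1}
top {'frame': (420, 560, 3), 'intrinsics': array([[465.66245348,   0.        , 283.9486321 ],
       [  0.        , 465.66245348, 207.65289485],
       [  0.        ,   0.        ,   1.        ]]), 'eye': array([0.42131237, 0.08419848, 1.19120939]), 'orientation': array([ 0.06641648,  0.0070657 , -1.57611538]), 'shot': 2}
wrist {'frame': (420, 560, 3), 'intrinsics': array([[325.1922621 ,   0.        , 279.44828575],
       [  0.        , 325.1922621 , 204.58539318],
       [  0.        ,   0.        ,   1.        ]]), 'eye': array([0.14348345, 0.53653518, 0.38358997]), 'orientation': array([-2.68294751e-01,  1.12701591e-03,  1.17032615e+00]), 'shot': 3}
```

View pics/scene0.png

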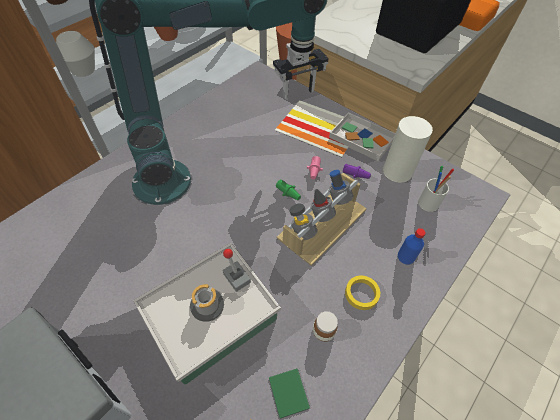

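View pics/top0.png

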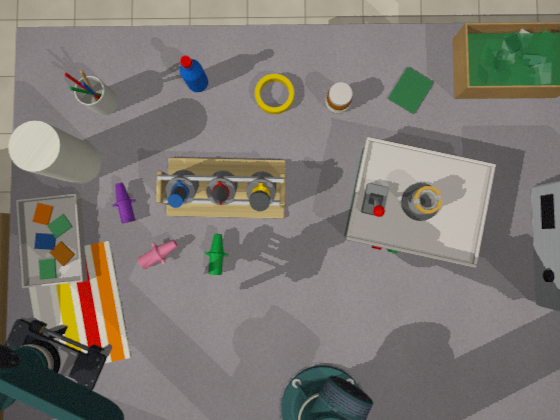

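View pics/wrist0.png

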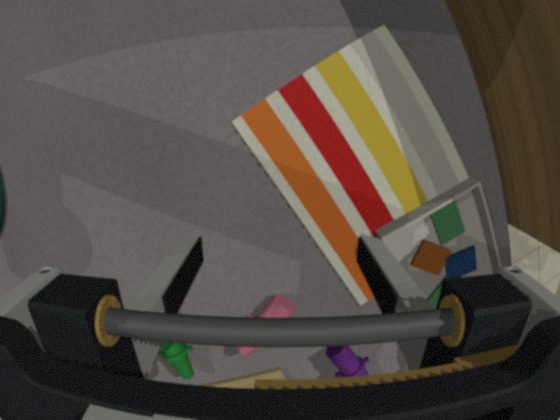

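The top view shows the blue head in the left (+y) pocket at about (177,193), the rack at about (222,187), the grinder socket at about (425,200) and the red ball at (379,211). Green, pink and purple look-alikes lie on the bench.

```bash
cat >> h.py <<'E'
def Rc(p): return R.from_euler('xyz',p['orientation']).as_matrix()
def proj(p,X):
    X=np.atleast_2d(X); c=(X-p['eye'])@Rc(p); K=p['intrinsics']
    v=np.c_[c[:,0],-c[:,1],-c[:,2]]
    if p.get('fish'):
        r=np.hypot(v[:,0],v[:,1]); th=np.arctan2(r,v[:,2]); s=th/np.maximum(r,1e-9)
        return np.c_[K[0,2]+K[0,0]*v[:,0]*s, K[1,2]+K[1,1]*v[:,1]*s]
    return np.c_[K[0,2]+K[0,0]*v[:,0]/v[:,2],K[1,2]+K[1,1]*v[:,1]/v[:,2]]
def ray(p,px):
    K=p['intrinsics']; a=np.array([(px[0]-K[0,2])/K[0,0],(px[1]-K[1,2])/K[1,1]])
    if p.get('fish'):
        th=np.hypot(*a); d=np.r_[a/max(th,1e-9)*np.sin(th),np.cos(th)]
    else: d=np.r_[a,1]
    d=np.array([d[0],-d[1],-d[2]]); return Rc(p)@(d/np.linalg.norm(d))
def atz(p,px,z):
    d=ray(p,px); return p['eye']+d*(z-p['eye'][2])/d[2]
def tri(ps,pxs):
    A=0;b=0
    for p,x in zip(ps,pxs):
        d=ray(p,x); M=np.eye(3)-np.outer(d,d); A=A+M; b=b+M@p['eye']
    X=np.linalg.solve(A,b); return X,[np.linalg.norm((np.eye(3)-np.outer(d,d))@(X-p['eye'])) for p,d in [(p,ray(p,x)) for p,x in zip(ps,pxs)]]
def snap(n):
    p=cams.snapshot(n)
    if n=='wrist': p['fish']=True
    return p
E
python3 - <<'E'
from h import *
P={n:snap(n) for n in ['scene','top']}
for q in ['head_blue','blue_grip','head_red','head_yellow','rack','grinder','spindle_mouth','crown_slot','lock_lever_tip']:
    d={}
    for n in P:
        r=spotter.place_of(P[n],q); d[n]=r
        print(q,n,[(np.round(a['pixel'],1).tolist(),round(a['score'],2)) for a in r][:4])
    if d['scene'] and d['top']:
        X,e=tri([P['scene'],P['top']],[d['scene'][0]['pixel'],d['top'][0]['pixel']]); print('   ',X.round(4),np.round(e,4))
E
```

```text
head_blue scene [([315.0, 173.2], 0.79), ([359.5, 173.5], 0.71), ([292.0, 191.6], 0.53), ([338.5, 184.9], 0.5)]
head_blue top [([215.9, 254.2], 0.91), ([124.1, 198.3], 0.91), ([181.1, 192.4], 0.85)]
    [0.423  0.2719 0.1346] [0.0444 0.0444]
blue_grip scene [([316.3, 163.2], 0.78), ([280.0, 187.8], 0.76), ([346.4, 171.3], 0.67), ([339.1, 178.8], 0.61)]
blue_grip top [([182.4, 198.2], 0.76), ([124.8, 212.5], 0.74), ([150.7, 256.9], 0.73), ([213.9, 264.0], 0.71)]
    [0.4908 0.2862 0.2227] [0.0226 0.0226]
head_red scene [([320.0, 198.1], 0.56), ([196.5, 302.8], 0.26)]
head_red top [([224.3, 192.7], 0.66)]
    [0.529  0.2295 0.1302] [0.0026 0.0026]
head_yellow scene [([302.3, 220.9], 0.77)]
head_yellow top [([261.4, 193.6], 0.61)]
    [0.5292 0.1459 0.096 ] [0.0019 0.0019]
rack scene [([316.1, 222.0], 0.86), ([339.0, 186.7], 0.69)]
rack top [([439.1, 195.6], 0.47)]
    [ 0.5889 -0.1005  0.4741] [0.1139 0.1139]
grinder scene [([212.0, 313.6], 0.88), ([302.7, 219.2], 0.34)]
grinder top [([409.7, 203.8], 0.77)]
    [ 0.5075 -0.2264  0.0137] [0.0002 0.0002]
spindle_mouth scene []
spindle_mouth top [([426.8, 198.9], 0.83)]
crown_slot scene [([199.0, 308.2], 0.77)]
crown_slot top [([440.3, 198.2], 0.55), ([381.7, 209.4], 0.47)]
    [ 0.5135 -0.2621  0.1328] [0.0033 0.0033]
lock_lever_tip scene [([228.4, 250.7], 0.63)]
lock_lever_tip top [([181.9, 192.6], 0.64), ([383.4, 210.9], 0.46)]
    [0.48   0.1132 0.1543] [0.2053 0.2053]
```

```bash
python3 - <<'E'
import cv2
def z(n,x0,y0,x1,y1,s,o):
    im=cv2.imread(f'pics/{n}.png')[y0:y1,x0:x1]; im=cv2.resize(im,None,fx=s,fy=s,interpolation=cv2.INTER_CUBIC); cv2.imwrite(f'pics/{o}.png',im); print(im.shape)
z('top0',145,145,300,230,5,'z1'); z('scene0',270,165,380,270,5,'z2'); z('top0',340,130,500,270,5,'z3'); z('scene0',130,235,290,385,4,'z4')
E
```

```text
(425, 775, 3)
(525, 550, 3)
(700, 800, 3)
(600, 640, 3)
```

View pics/z1.png

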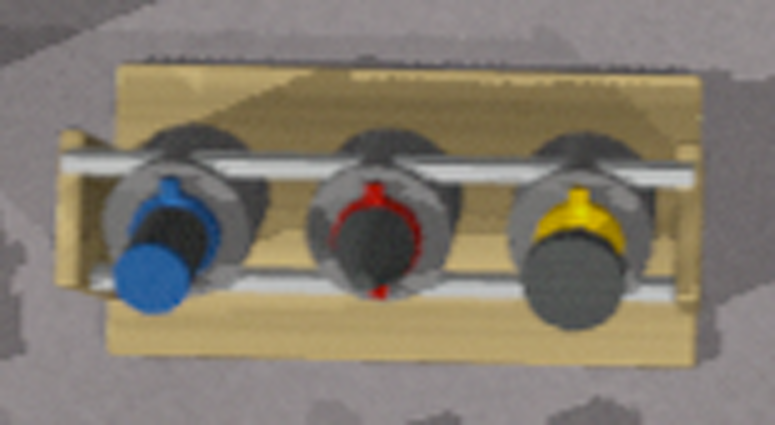

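View pics/z2.png

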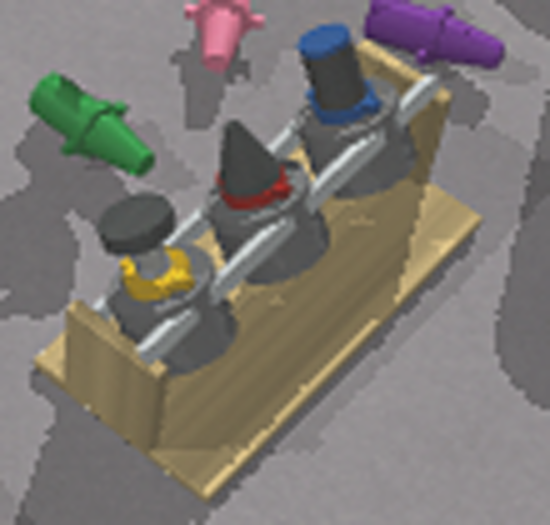

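View pics/z3.png

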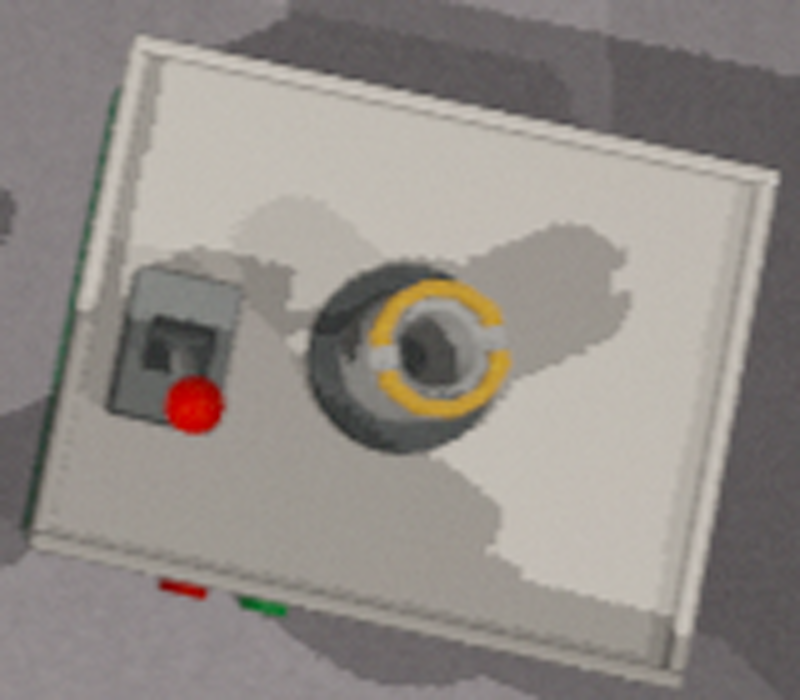

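View pics/z4.png

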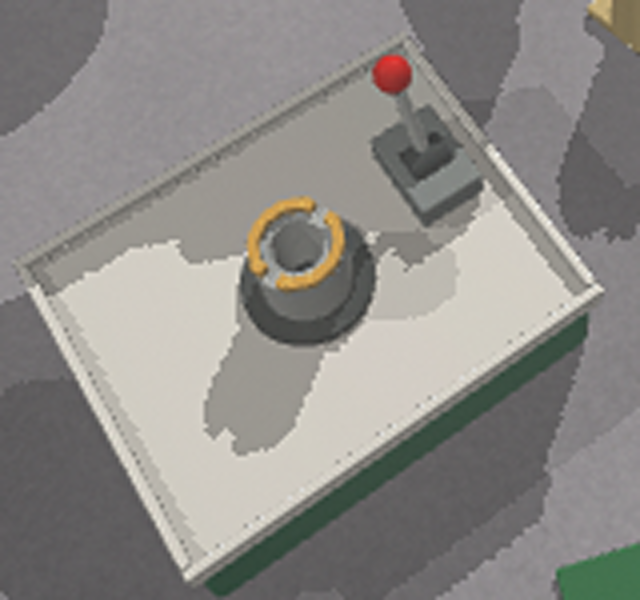

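```bash
cat > fit.py <<'E'
from h import *
from scipy.optimize import least_squares
P={n:snap(n) for n in ['scene','top']}
def up(pts,x0,y0,s): return (np.array(pts,float)+.5)/s-.5+[x0,y0]
def T(v): 
    c,s=np.cos(v[2]),np.sin(v[2]); return np.array([[c,-s,0],[s,c,0],[0,0,1]]),np.r_[v[:2],0]
def fit(obs,x0):
    # obs: list (cam, X local Nx3, px Nx2)
    def f(v):
        M,t=T(v); return np.concatenate([(proj(P[c],np.array(X)@M.T+t)-px).ravel() for c,X,px in obs])
    r=least_squares(f,x0,loss='soft_l1'); print(r.x.round(4)); print(f(r.x).reshape(-1,2).round(1).tolist()); return r.x
# grinder
rim=[[125,155,97],[125,-155,97],[-125,-155,97],[-125,155,97]]
g=[('top',np.array(rim)/1e3,up([(137,38),(778,173),(680,684),(32,545)],340,130,5)),
   ('top',np.array([[0,0,152]])/1e3,up([(440,350)],340,130,5)),
   ('scene',np.array([rim[i] for i in (2,3,0,1)])/1e3,up([(18,264),(405,36),(604,291),(190,580)],130,235,4)),
   ('scene',np.array([[0,0,152]])/1e3,up([(296,243)],130,235,4))]
vg=fit(g,[.5,-.22,-.2])
# each view alone
for c in P: fit([o for o in g if o[0]==c],vg)
# slots
M,t=T(vg)
for c,pts in (('top',up([(383,357),(493,338)],340,130,5)),('scene',up([(267,275),(323,213)],130,235,4))):
    a=[atz(P[c],p,.1485) for p in pts]; d=a[1]-a[0]; print(c,'slot dir deg',np.degrees(np.arctan2(d[1],d[0])),'centre',(a[0]+a[1])/2,np.linalg.norm(d))
# lever ball
print('ball',tri([P['top'],P['scene']],[up([(194,404)],340,130,5)[0],up([(392,74)],130,235,4)[0]]))
b=tri([P['top'],P['scene']],[up([(194,404)],340,130,5)[0],up([(392,74)],130,235,4)[0]])[0]; print('local',M.T@(b-t))
# rack
k=[('top',np.array([[0,95,100],[0,0,100],[0,-95,100]])/1e3,up([(178,229),(380,232),(581,236)],145,145,5)),
   ('top',np.array([[95,150,10],[95,-150,10],[-55,-150,10],[-55,150,10]])/1e3,up([(118,66),(702,75),(695,366),(107,354)],145,145,5)),
   ('scene',np.array([[95,-150,10],[95,150,10]])/1e3,up([(207,490),(481,214)],270,165,5))]
vr=fit(k,[.53,.22,0])
for c in P: fit([o for o in k if o[0]==c],vr)
M,t=T(vr); a=np.radians(30); ax=np.array([-np.sin(a),0,np.cos(a)])
for y in (95,0,-95):
    o=M@np.array([0,y/1e3,.1])+t; print('head',y,o.round(4),'top60',(o+M@ax*.06).round(4))
    for c in P: print(c,proj(P[c],[o,o+M@ax*.033,o+M@ax*.06]).round(1).tolist())
E
python3 fit.py
```

```text
[ 0.5076 -0.2308 -0.2196]
[[0.0, -1.1], [0.5, -0.7], [0.4, 1.1], [-0.5, 0.6], [0.4, -0.4], [-1.2, -0.7], [0.2, -1.9], [0.9, -0.5], [-0.2, 1.0], [0.5, -0.3]]
[ 0.5081 -0.2315 -0.2197]
[[-1.3, -0.4], [0.1, -1.7], [0.8, -0.1], [-0.3, 1.4], [0.4, -0.0]]
[ 0.5072 -0.2304 -0.2192]
[[-0.2, -0.9], [0.3, -0.6], [0.2, 1.3], [-0.6, 0.7], [0.2, -0.3]]
top slot dir deg -80.51858917990099 centre [ 0.50806666 -0.23008778  0.1485    ] 0.050122580777737215
scene slot dir deg 94.84115647081605 centre [ 0.50583749 -0.23208373  0.1485    ] 0.05252273254505555
ball (array([ 0.48050412, -0.11451344,  0.18242217]), [np.float64(0.0011327004515973066), np.float64(0.0011327004515972188)])
local [-0.05172932  0.10759985  0.18242217]
[ 0.5325  0.241  -0.0256]
[[-0.0, 0.5], [-0.2, 0.7], [-0.1, 0.7], [-0.1, -0.6], [0.1, -0.2], [0.3, 0.2], [-0.0, 0.2], [0.9, 1.8], [1.0, 0.5]]
[ 0.5275  0.2433 -0.0317]
[[-0.3, 0.3], [0.3, -0.5]]
[ 0.5331  0.241  -0.0249]
[[0.0, 0.3], [-0.2, 0.4], [-0.1, 0.4], [-0.1, -0.8], [0.0, -0.4], [0.3, -0.1], [-0.0, 0.0]]
head 95 [0.5349 0.336  0.1   ] top60 [0.5049 0.3367 0.152 ]
scene [[339.1, 185.7], [336.4, 177.4], [334.1, 170.5]]
top [[180.2, 190.9], [177.1, 196.8], [174.4, 201.9]]
head 0 [0.5325 0.241  0.1   ] top60 [0.5025 0.2418 0.152 ]
scene [[321.2, 202.4], [318.1, 194.1], [315.5, 187.1]]
top [[220.4, 191.7], [218.4, 197.6], [216.7, 202.7]]
head -95 [0.53  0.146 0.1  ] top60 [0.5001 0.1468 0.152 ]
scene [[302.0, 220.3], [298.5, 212.0], [295.6, 204.9]]
top [[260.7, 192.5], [259.8, 198.4], [259.1, 203.5]]
```

```bash
cat >> h.py <<'E'
def pose():
    o=robot.get_obs(); return R.from_euler('xyz',o['ee_rot']).as_matrix(),o['tool_pos'],o
def plan(Rt,pt,n=None,show=True):
    """equal rows (body frame) leading to target"""
    R0,p0,o=pose(); rel=R.from_matrix(R0.T@Rt).as_rotvec(); dp=R0.T@(pt-p0)
    if n is None: n=int(np.ceil(max(np.abs(rel).max()/np.radians(5),np.abs(dp).max()/.025,1)))
    for n in range(n,n+30):
        r=rel/n; S=sum(R.from_rotvec(r*k).as_matrix() for k in range(n)); d=np.linalg.solve(S,dp)/.025; u=r/np.radians(5)
        if max(np.abs(d).max(),np.abs(u).max())<=1: break
    if show: print('rows',n,'d',d.round(3),'r',u.round(3),'| total mm',(dp*1e3).round(1),'deg',np.degrees(rel).round(2))
    return n,d,u
vr=np.array([.5325,.241,-.0256]); vg=np.array([.5076,-.2308,-.2196])
def rackaxes():
    c,s=np.cos(vr[2]),np.sin(vr[2]); M=np.array([[c,-s,0],[s,c,0],[0,0,1]]); a=np.radians(30)
    return M, M@np.array([-np.sin(a),0,np.cos(a)])
def rackpose(h):
    M,ax=rackaxes(); o=M@np.array([0,.095,.1])+np.r_[vr[:2],0]
    z=-ax; y=M@np.array([0,1.,0]); x=np.cross(y,z); return np.c_[x,y,z], o+ax*h
def state():
    o=robot.get_obs(); print('t',round(o['time'],3),'p',(o['tool_pos']*1e3).round(1),'rot',o['ee_rot'].round(4),'F',o['wrist_force'].round(2),'M',o['wrist_torque'].round(3),'w',round(o['width']*1e3,1),'q',o['joint_positions'].round(3))
E
python3 - <<'E'
from h import *
state()
Rt,pt=rackpose(.138); print(pt,Rt); plan(Rt,pt)
E
```

```text
t 1.25 p [214.6 506.4 219.5] rot [3.1414 0.     2.7408] F [ 0.08 -0.29 -0.73] M [-0.016 -0.015  0.064] w 93.8 q [ 1.067  0.087  1.371  0.     1.684 -0.103]
[0.46595434 0.33773508 0.21951151] [[-0.86574164  0.0255972   0.49983617]
 [ 0.02216783  0.99967234 -0.0127986 ]
 [-0.5         0.         -0.8660254 ]]
rows 12 d [-0.934 -0.359  0.222] r [-0.094 -0.494 -0.35 ] | total mm [-297.3  -57.3    0. ] deg [ -5.62 -29.64 -21.  ]
```

```bash
python3 -m inch '[{"dx":-0.93,"dy":-0.36,"dz":0.22,"rx":-0.09,"ry":-0.49,"rz":-0.35},{"dx":-0.93,"dy":-0.36,"dz":0.22,"rx":-0.09,"ry":-0.49,"rz":-0.35},{"dx":-0.93,"dy":-0.36,"dz":0.22,"rx":-0.09,"ry":-0.49,"rz":-0.35},{"dx":-0.93,"dy":-0.36,"dz":0.22,"rx":-0.09,"ry":-0.49,"rz":-0.35},{"dx":-0.93,"dy":-0.36,"dz":0.22,"rx":-0.09,"ry":-0.49,"rz":-0.35},{"dx":-0.93,"dy":-0.36,"dz":0.22,"rx":-0.09,"ry":-0.49,"rz":-0.35},{"dx":-0.93,"dy":-0.36,"dz":0.22,"rx":-0.09,"ry":-0.49,"rz":-0.35},{"dx":-0.93,"dy":-0.36,"dz":0.22,"rx":-0.09,"ry":-0.49,"rz":-0.35},{"dx":-0.93,"dy":-0.36,"dz":0.22,"rx":-0.09,"ry":-0.49,"rz":-0.35},{"dx":-0.93,"dy":-0.36,"dz":0.22,"rx":-0.09,"ry":-0.49,"rz":-0.35}]' && python3 - <<'E'
from h import *
state()
Rt,pt=rackpose(.138); plan(Rt,pt)
p=snap('wrist'); save(p,'w1'); print(p['eye'],p['orientation'])
E
```

```text
invalid input at $[0]: expected keys grip, dx, dy, dz, rx, ry, rz
```

All keys are required in each row; I'll include grip.

```bash
python3 -m inch '[{"grip":1,"dx":-0.93,"dy":-0.36,"dz":0.22,"rx":-0.09,"ry":-0.49,"rz":-0.35},{"grip":1,"dx":-0.93,"dy":-0.36,"dz":0.22,"rx":-0.09,"ry":-0.49,"rz":-0.35},{"grip":1,"dx":-0.93,"dy":-0.36,"dz":0.22,"rx":-0.09,"ry":-0.49,"rz":-0.35},{"grip":1,"dx":-0.93,"dy":-0.36,"dz":0.22,"rx":-0.09,"ry":-0.49,"rz":-0.35},{"grip":1,"dx":-0.93,"dy":-0.36,"dz":0.22,"rx":-0.09,"ry":-0.49,"rz":-0.35},{"grip":1,"dx":-0.93,"dy":-0.36,"dz":0.22,"rx":-0.09,"ry":-0.49,"rz":-0.35},{"grip":1,"dx":-0.93,"dy":-0.36,"dz":0.22,"rx":-0.09,"ry":-0.49,"rz":-0.35},{"grip":1,"dx":-0.93,"dy":-0.36,"dz":0.22,"rx":-0.09,"ry":-0.49,"rz":-0.35},{"grip":1,"dx":-0.93,"dy":-0.36,"dz":0.22,"rx":-0.09,"ry":-0.49,"rz":-0.35},{"grip":1,"dx":-0.93,"dy":-0.36,"dz":0.22,"rx":-0.09,"ry":-0.49,"rz":-0.35}]' && python3 - <<'E'
from h import *
state()
Rt,pt=rackpose(.138); plan(Rt,pt)
p=snap('wrist'); save(p,'w1'); print(p['eye'],p['orientation'])
E
```

```text
time: 2.5
tool_pos: [0.4253, 0.3567, 0.2104]
ee_rot: [3.131, 0.446, 3.062]
wrist_force: [-0.4, -0.4, 0.0]
width: 0.0939
t 2.5 p [425.3 356.7 210.4] rot [3.131  0.4458 3.0622] F [-0.38 -0.42  0.04] M [ 0.071  0.252 -0.006] w 93.9 q [ 0.792 -0.103  1.643 -0.341  1.31  -0.662]
rows 2 d [-0.829 -0.327  0.209] r [-0.083 -0.444 -0.275] | total mm [-41.8 -15.8   9.7] deg [-0.83 -4.44 -2.75]
[0.28477863 0.36636383 0.32618194] [-0.71457826 -0.01018066  1.49619648]
```

View pics/w1.png

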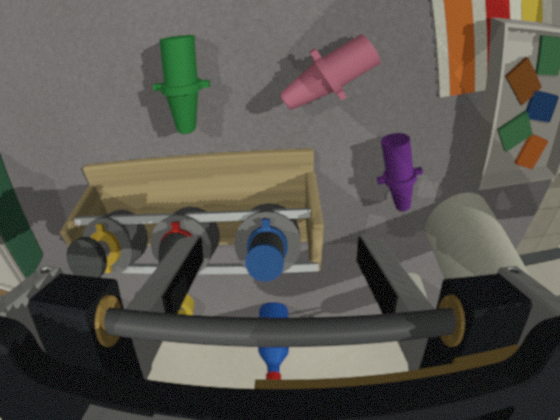

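```bash
cat >> h.py <<'E'
def headpts(o,A,ztop=.06):
    """A: head rotation; return dict of polylines in world"""
    t=np.linspace(0,2*np.pi,60); C=lambda r,z:np.c_[r*np.cos(t),r*np.sin(t),0*t+z]
    L={'collar':C(.021,.008),'col0':C(.021,0),'bar':C(.017,.054),'top':C(.017,ztop)}
    for s in(1,-1): L['ear%d'%s]=np.array([[s*.02,-.004,.008],[s*.029,-.004,.008],[s*.029,.004,.008],[s*.02,.004,.008]])
    return {k:v@A.T+o for k,v in L.items()}
def draw(p,polys,box,s,name,col=(255,0,255)):
    x0,y0,x1,y1=box; im=cv2.cvtColor(p['frame'],cv2.COLOR_RGB2BGR)[y0:y1,x0:x1]; im=cv2.resize(im,None,fx=s,fy=s,interpolation=cv2.INTER_CUBIC)
    for L in polys:
        q=(proj(p,L)-[x0,y0]+.5)*s-.5
        cv2.polylines(im,[np.round(q*8).astype(int)],False,col,1,cv2.LINE_AA,3)
    cv2.imwrite(f'pics/{name}.png',im)
def headR(phi):
    M,ax=rackaxes(); a=np.radians(30); B=np.c_[M@[np.cos(a),0,np.sin(a)],M@[0,1.,0],ax]
    c,s=np.cos(phi),np.sin(phi); return B@np.array([[c,-s,0],[s,c,0],[0,0,1]])
E
python3 - <<'E'
from h import *
p=snap('wrist'); t=snap('top'); s=snap('scene')
M,ax=rackaxes(); o=M@np.array([0,.095,.1])+np.r_[vr[:2],0]
H=headpts(o,headR(0)).values()
draw(p,H,(210,190,330,300),6,'w1o'); draw(t,H,(150,160,220,225),8,'t1o'); draw(s,H,(310,150,370,210),8,'s1o')
E
```

```text
(no output)
```

View pics/w1o.png

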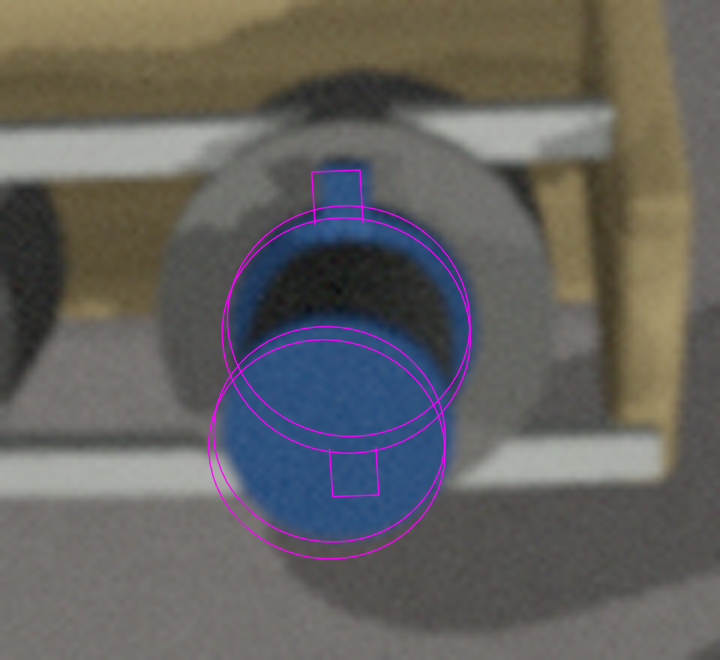

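View pics/t1o.png

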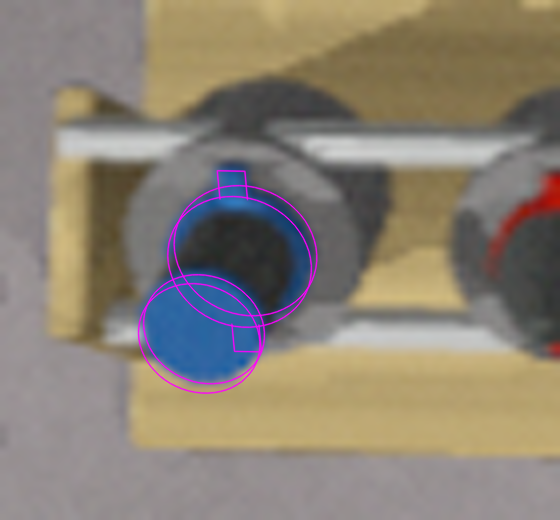

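View pics/s1o.png

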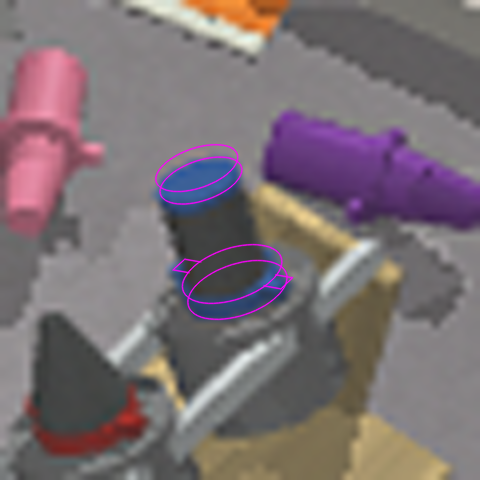

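```bash
python3 - <<'E'
from h import *
from scipy.optimize import least_squares
p=snap('wrist'); t=snap('top'); s=snap('scene')
M,ax=rackaxes(); o0=M@np.array([0,.095,.1])+np.r_[vr[:2],0]
u=lambda pts,x0,y0,k:(np.array(pts,float)+.5)/k-.5+[x0,y0]
ob=[(p,u([(337,428),(323,161),(370,161)],210,190,6)),(t,u([(203,332),(219,164),(250,164)],150,160,8)),(s,u([(201,181)],310,150,8))]
def f(v,sub=ob):
    A=headR(v[3]); L=np.array([[0,0,v[4]],[.029,.004,.008],[.029,-.004,.008]])@A.T+o0+v[:3]
    return np.concatenate([(proj(c,L[:len(q)])-q).ravel() for c,q in sub])
for sub in (ob,ob[:1],ob[1:]):
    r=least_squares(lambda v:np.r_[f(v,sub),(v[:3])/.002*.5,(v[4]-.056)/.003*.3],[0,0,0,0,.056]); print((r.x[:3]*1e3).round(2),'phi deg',np.degrees(r.x[3]).round(2),r.x[4].round(4),f(r.x,sub).round(2))
E
```

```text
[ 30.11   0.81 -38.43] phi deg -183.94 0.0874 [-0.19  5.13  2.81  0.2   1.97  0.36  0.6  -5.9   7.74 12.44  0.61 12.18
  3.09  3.68]
[-41.14  15.3  -35.31] phi deg -26.33 0.1939 [ 1.2  -1.6   5.76  5.09 -9.25  2.03]
[ 1.39 -0.38 -0.8 ] phi deg -1.01 0.0565 [ 0.08 -0.47  0.2   0.21 -0.23  0.33 -0.06 -0.34]
```

```bash
python3 - <<'E'
from h import *
from scipy.optimize import least_squares
p=snap('wrist'); t=snap('top'); s=snap('scene')
M,ax=rackaxes(); o0=M@np.array([0,.095,.1])+np.r_[vr[:2],0]
u=lambda pts,x0,y0,k:(np.array(pts,float)+.5)/k-.5+[x0,y0]
print(p['eye'])
ob=[(p,u([(337,428),(323,161),(370,161)],210,190,6)),(t,u([(203,332),(219,164),(250,164)],150,160,8)),(s,u([(201,181)],310,150,8))]
for e in (.004,-.004):
    print(proj(p,np.array([[.029,e,.008],[-.029,e,.008]])@headR(0).T+o0), proj(t,np.array([[.029,e,.008],[-.029,e,.008]])@headR(0).T+o0))
E
```

```text
[0.28395085 0.36738333 0.32633426]
[[270.21910673 274.60958432]
 [266.94649638 220.80821939]] [[176.66327806 180.84692205]
 [178.80941594 203.42304393]]
[[262.58105657 274.85764702]
 [258.94164611 221.14264244]] [[180.11157652 180.91355906]
 [182.17782555 203.48950839]]
```

```bash
python3 - <<'E'
from h import *
from scipy.optimize import least_squares
p=snap('wrist'); t=snap('top'); s=snap('scene')
M,ax=rackaxes(); o0=M@np.array([0,.095,.1])+np.r_[vr[:2],0]
u=lambda pts,x0,y0,k:(np.array(pts,float)+.5)/k-.5+[x0,y0]
ob=[(p,-1,u([(337,428),(370,161),(323,161)],210,190,6)),(t,1,u([(203,332),(219,164),(250,164)],150,160,8)),(s,1,u([(201,181)],310,150,8))]
def f(v,sub=ob):
    A=headR(v[3]); 
    return np.concatenate([(proj(c,(np.array([[0,0,v[4]],[g*.029,.004,.008],[g*.029,-.004,.008]])@A.T+o0+v[:3])[:len(q)])-q).ravel() for c,g,q in sub])
for sub in (ob,ob[:1],ob[1:]):
    r=least_squares(lambda v:np.r_[f(v,sub),(v[:3])/.002*.5,(v[4]-.056)/.003*.3],[0,0,0,0,.056]); print((r.x[:3]*1e3).round(2),'phi deg',np.degrees(r.x[3]).round(2),r.x[4].round(4),f(r.x,sub).round(2))
    print(o0+r.x[:3])
E
```

```text
[ 1.31  2.75 -7.03] phi deg -2.83 0.057 [-0.85 -0.08  0.15  0.37  0.09  0.32 -0.68 -0.11 -0.12  0.56 -0.56  0.78
  0.18  0.26]
[0.53623678 0.33871591 0.09296753]
[-2.72  3.74 -2.94] phi deg -1.58 0.0555 [-0.21 -0.02  0.11  0.08 -0.09  0.21]
[0.53221015 0.33971195 0.09706076]
[ 1.39 -0.38 -0.8 ] phi deg -1.01 0.0565 [ 0.08 -0.47  0.2   0.21 -0.23  0.33 -0.06 -0.34]
[0.53632609 0.33558602 0.09920402]
```

```bash
cat >> h.py <<'E'
OFF=np.array([.0005,.0013,-.001])
def rp(h):
    a,b=rackpose(h); return a,b+OFF
E
python3 -c "
from h import *
plan(*rp(.110))"
```

```text
rows 2 d [-0.876 -0.307  0.795] r [-0.083 -0.452 -0.28 ] | total mm [-44.7 -14.7  38.9] deg [-0.83 -4.52 -2.8 ]
```

```bash
python3 -m inch '[{"grip":1,"dx":-0.95,"dy":-0.33,"dz":0.5,"rx":-0.1,"ry":-0.5,"rz":-0.3},{"grip":1,"dx":-0.95,"dy":-0.33,"dz":0.5,"rx":-0.08,"ry":-0.48,"rz":-0.29},{"grip":1,"dx":0,"dy":0,"dz":0,"rx":0,"ry":0,"rz":0}]' && python3 -c "
from h import *
state(); plan(*rp(.11)); plan(*rp(.03)); p=snap('wrist'); save(p,'w2')"
```

```text
time: 3.52
tool_pos: [0.4778, 0.3381, 0.2092]
ee_rot: [-3.141, 0.532, 3.121]
wrist_force: [-0.9, 0.3, 0.7]
width: 0.0939
t 3.525 p [477.8 338.1 209.2] rot [-3.1414  0.532   3.1215] F [-0.86  0.32  0.74] M [ 0.016  0.215 -0.044] w 93.9 q [ 0.715 -0.098  1.668 -0.376  1.186 -0.762]
rows 1 d [0.213 0.027 0.57 ] r [0.029 0.096 0.054] | total mm [ 5.3  0.7 14.2] deg [0.15 0.48 0.27]
rows 4 d [0.057 0.005 0.943] r [0.007 0.024 0.014] | total mm [ 6.   0.5 94.2] deg [0.15 0.48 0.27]
```

View pics/w2.png

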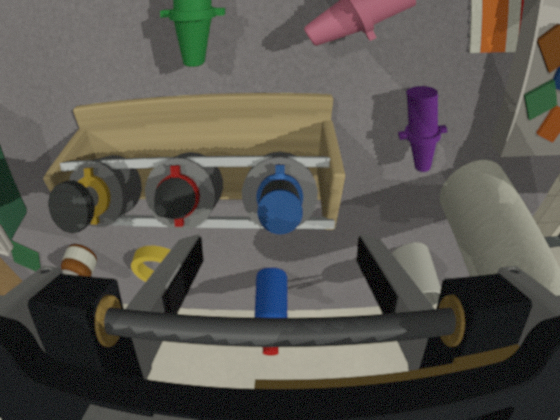

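```bash
python3 -m inch '[{"grip":1,"dx":0.22,"dy":0.03,"dz":0.5,"rx":0.03,"ry":0.1,"rz":0.05},{"grip":1,"dx":0,"dy":0,"dz":0.9,"rx":0,"ry":0,"rz":0},{"grip":1,"dx":0,"dy":0,"dz":0.9,"rx":0,"ry":0,"rz":0},{"grip":1,"dx":0,"dy":0,"dz":0.5,"rx":0,"ry":0,"rz":0},{"grip":1,"dx":0,"dy":0,"dz":0,"rx":0,"ry":0,"rz":0}]' && python3 -c "
from h import *
state(); plan(*rp(.03)); p=snap('wrist'); save(p,'w3')"
```

```text
time: 4.2
tool_pos: [0.5057, 0.3413, 0.1422]
ee_rot: [3.139, 0.518, 3.117]
wrist_force: [-0.1, 0.4, 0.2]
width: 0.0941
t 4.2 p [505.7 341.3 142.2] rot [3.1393 0.5181 3.1169] F [-0.09  0.4   0.17] M [-0.033  0.271  0.004] w 94.1 q [ 0.676 -0.004  1.709 -0.374  1.055 -0.748]
rows 1 d [-0.174 -0.133  0.893] r [ 0.032 -0.063  0.009] | total mm [-4.3 -3.3 22.3] deg [ 0.16 -0.32  0.05]
```

View pics/w3.png

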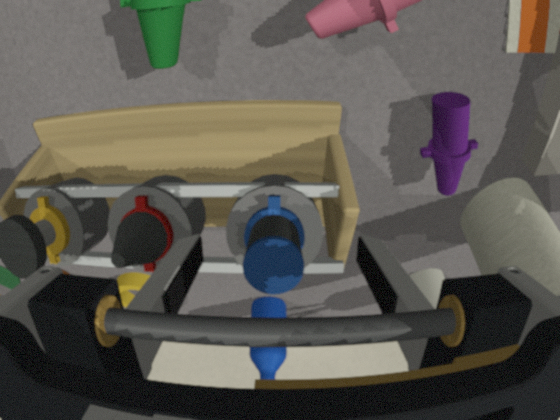

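```bash
python3 -m inch '[{"grip":1,"dx":-0.18,"dy":-0.14,"dz":0.4,"rx":0.03,"ry":-0.06,"rz":0},{"grip":1,"dx":0,"dy":0,"dz":0.4,"rx":0,"ry":0,"rz":0},{"grip":1,"dx":0,"dy":0,"dz":0,"rx":0,"ry":0,"rz":0}]' && python3 -c "
from h import *
state(); plan(*rp(.03)); p=snap('wrist'); save(p,'w4'); p=snap('scene'); save(p,'s4')
import cv2; im=cv2.imread('pics/s4.png')[100:260,250:420]; cv2.imwrite('pics/s4z.png',cv2.resize(im,None,fx=4,fy=4,interpolation=2))
im=cv2.imread('pics/w4.png')[160:420,100:460]; cv2.imwrite('pics/w4z.png',cv2.resize(im,None,fx=2,fy=2,interpolation=2))"
```

```text
time: 4.62
tool_pos: [0.5208, 0.3383, 0.129]
ee_rot: [3.139, 0.527, 3.116]
wrist_force: [0.7, 0.6, 0.5]
width: 0.0943
t 4.625 p [520.8 338.3 129. ] rot [3.1388 0.527  3.116 ] F [0.69 0.64 0.49] M [ 0.059  0.204 -0.003] w 94.3 q [ 0.655  0.023  1.713 -0.38   1.013 -0.752]
rows 1 d [ 0.091 -0.025  0.131] r [ 0.032  0.039 -0.   ] | total mm [ 2.3 -0.6  3.3] deg [ 0.16  0.19 -0.  ]
```

View pics/w4z.png

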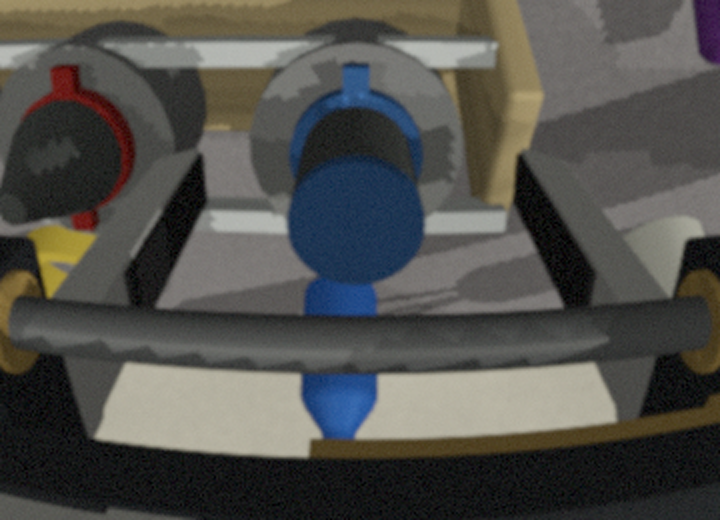

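View pics/s4z.png

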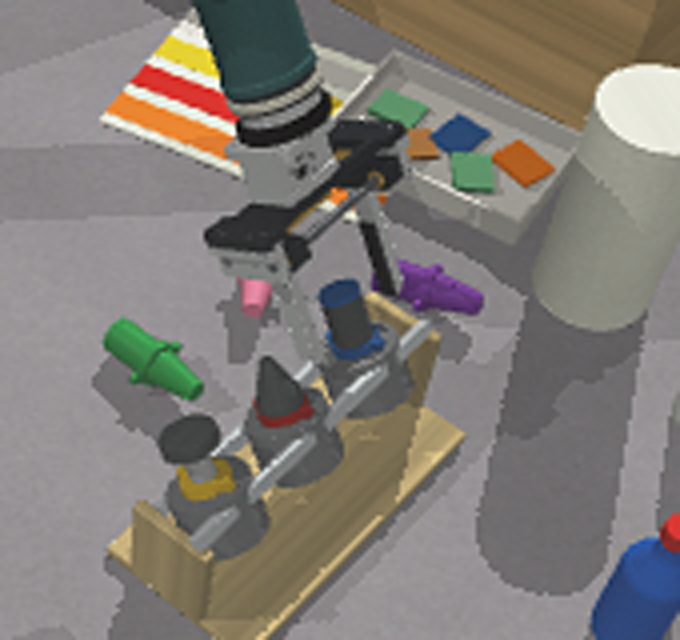

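```bash
python3 - <<'E'
from h import *
from scipy.optimize import least_squares
p=snap('wrist')
R0,p0,_=pose()
u=lambda pts,x0,y0,k:(np.array(pts,float)+.5)/k-.5+[x0,y0]
q=u([(356,219),(371,65),(343,65)],100,160,2)
M,ax=rackaxes(); o0=M@np.array([0,.095,.1])+np.r_[vr[:2],0]
def f(v):
    A=headR(v[3]); return (proj(p,np.array([[0,0,.0558],[-.029,.004,.008],[-.029,-.004,.008]])@A.T+o0+v[:3])-q).ravel()
r=least_squares(f,[0,0,0,0]); o=o0+r.x[:3]; print((r.x[:3]*1e3).round(2),np.degrees(r.x[3]),f(r.x).round(2)); print('head in tool',(R0.T@(o-p0)*1e3).round(1),'axis',(R0.T@ax).round(3))
print('fingertips px',proj(p,p0+R0@np.array([[0,.047,.014],[0,-.047,.014],[.008,.047,.014],[-.008,.047,.014]]).T.T@np.eye(3)) if 0 else proj(p,np.array([[0,.047,.014],[0,-.047,.014],[.008,.047,.014],[-.008,.047,.014]])@R0.T+p0).round(1))
H=headpts(o,headR(r.x[3]),.0558).values(); draw(p,list(H)+[np.array([[.008,s*.047,.014],[-.008,s*.047,.014]])@R0.T+p0 for s in(1,-1)],(100,160,460,420),2,'w4o')
E
```

```text
[ 4.48  1.58 -5.57] -0.6357673488996067 [ 0.01  0.08 -0.58  0.01  0.57 -0.11]
head in tool [ 2.  -0.9 40.2] axis [-0.005  0.004 -1.   ]
fingertips px [[356.3 248.9]
 [202.  248.9]
 [357.3 236.6]
 [355.2 260.7]]
```

View pics/w4o.png

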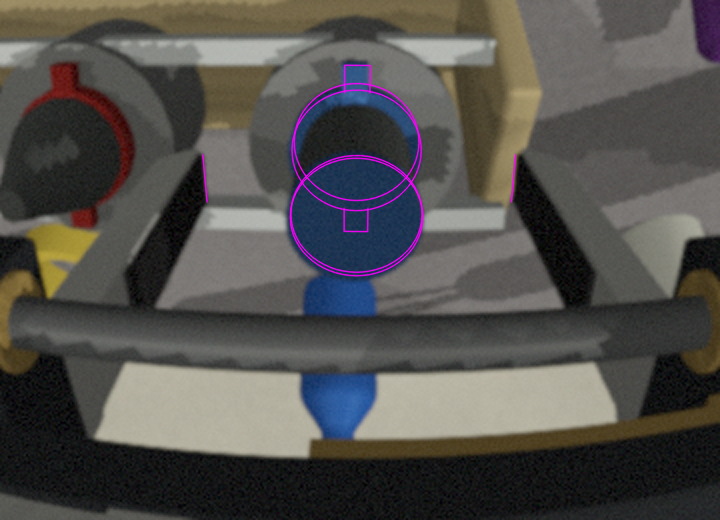

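```bash
python3 -m inch '[{"grip":1,"dx":0.09,"dy":-0.03,"dz":0.16,"rx":0.03,"ry":0.04,"rz":0},{"grip":0.5,"dx":0,"dy":0,"dz":0,"rx":0,"ry":0,"rz":0},{"grip":0.45,"dx":0,"dy":0,"dz":0,"rx":0,"ry":0,"rz":0}]' && python3 -c "
from h import *
state(); plan(*rp(.03)); p=snap('wrist'); save(p,'w5')
im=cv2.imread('pics/w5.png')[160:420,100:460]; cv2.imwrite('pics/w5z.png',cv2.resize(im,None,fx=2,fy=2,interpolation=2))"
```

```text
time: 5.15
tool_pos: [0.521, 0.3383, 0.126]
ee_rot: [3.139, 0.526, 3.116]
wrist_force: [-0.2, -0.1, -0.1]
width: 0.0778
t 5.15 p [521.  338.3 126. ] rot [3.1395 0.5256 3.1157] F [-0.22 -0.15 -0.08] M [ 0.029  0.217 -0.043] w 77.8 q [ 0.655  0.027  1.714 -0.38   1.009 -0.75 ]
rows 1 d [ 0.042 -0.025  0.025] r [ 0.022  0.023 -0.003] | total mm [ 1.  -0.6  0.6] deg [ 0.11  0.11 -0.02]
```

View pics/w5z.png

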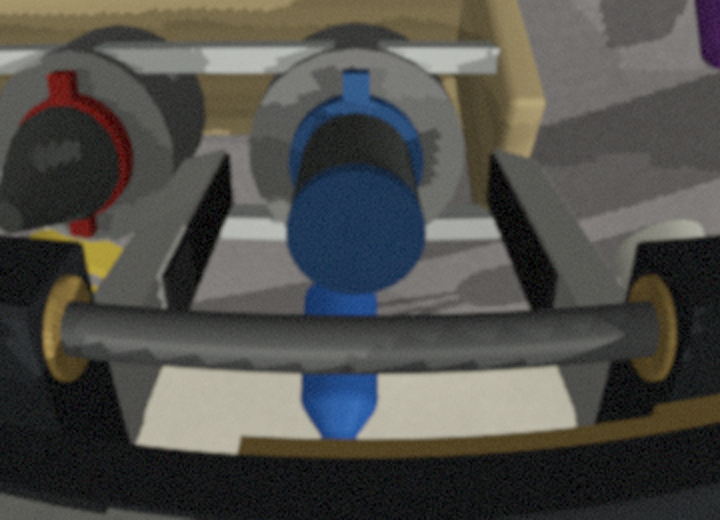

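```bash
python3 -m inch '[{"grip":0.4,"dx":0.05,"dy":-0.04,"dz":0.03,"rx":0.02,"ry":0.02,"rz":0},{"grip":0.4,"dx":0,"dy":0,"dz":0,"rx":0,"ry":0,"rz":0},{"grip":0.3,"dx":0,"dy":0,"dz":0,"rx":0,"ry":0,"rz":0},{"grip":0,"dx":0,"dy":0,"dz":0,"rx":0,"ry":0,"rz":0},{"grip":0,"dx":0,"dy":0,"dz":0,"rx":0,"ry":0,"rz":0},{"grip":0,"dx":0,"dy":0,"dz":0,"rx":0,"ry":0,"rz":0}]' && python3 -c "
from h import *
state()"
```

```text
time: 5.95
tool_pos: [0.5202, 0.3372, 0.1247]
ee_rot: [3.141, 0.524, 3.116]
wrist_force: [0.7, 0.4, -0.6]
width: 0.0341
t 5.95 p [520.2 337.2 124.7] rot [3.1413 0.5237 3.1157] F [ 0.74  0.42 -0.57] M [ 0.044  0.263 -0.003] w 34.1 q [ 0.655  0.027  1.717 -0.381  1.01  -0.75 ]
```

```bash
python3 -m inch '[{"grip":0,"dx":0,"dy":0,"dz":-0.2,"rx":0,"ry":0,"rz":0},{"grip":0,"dx":0,"dy":0,"dz":-0.4,"rx":0,"ry":0,"rz":0},{"grip":0,"dx":0,"dy":0,"dz":-0.5,"rx":0,"ry":0,"rz":0}]' && python3 -c "
from h import *
state()"
```

```text
time: 6.32
tool_pos: [0.5035, 0.3358, 0.1447]
ee_rot: [-3.136, 0.515, 3.117]
wrist_force: [0.5, 0.1, -4.0]
width: 0.0336
t 6.325 p [503.5 335.8 144.7] rot [-3.1359  0.5152  3.1171] F [ 0.48  0.13 -4.01] M [ 0.086  0.678 -0.011] w 33.6 q [ 0.673 -0.013  1.712 -0.375  1.067 -0.752]
```

```bash
python3 -m inch '[{"grip":0,"dx":0.05,"dy":0.05,"dz":-0.7,"rx":0,"ry":0.05,"rz":0},{"grip":0,"dx":0.1,"dy":0,"dz":-0.8,"rx":0,"ry":0.05,"rz":0},{"grip":0,"dx":0.1,"dy":0,"dz":-1,"rx":0,"ry":0,"rz":0},{"grip":0,"dx":0,"dy":0,"dz":-1,"rx":0,"ry":0,"rz":0},{"grip":0,"dx":0,"dy":0,"dz":-1,"rx":0,"ry":0,"rz":0}]' && python3 -c "
from h import *
state(); [save(snap(n),n[0]+'6') for n in ('wrist','scene','top')]"
```

```text
time: 6.95
tool_pos: [0.4364, 0.338, 0.2407]
ee_rot: [-3.133, 0.496, 3.118]
wrist_force: [0.1, -0.1, -4.4]
width: 0.0336
t 6.95 p [436.4 338.  240.7] rot [-3.1326  0.4955  3.1182] F [ 0.06 -0.14 -4.43] M [ 0.056  0.621 -0.038] w 33.6 q [ 0.767 -0.152  1.641 -0.364  1.313 -0.746]
```

View pics/w6.png

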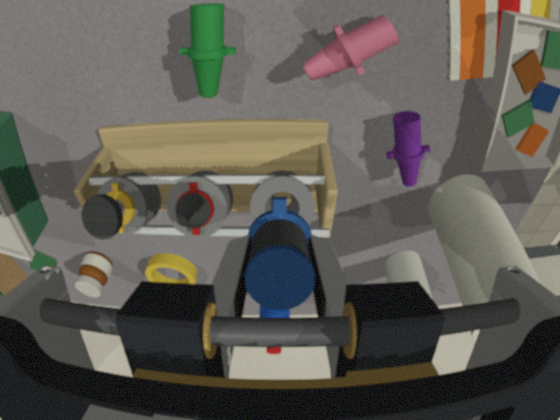

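View pics/s6.png

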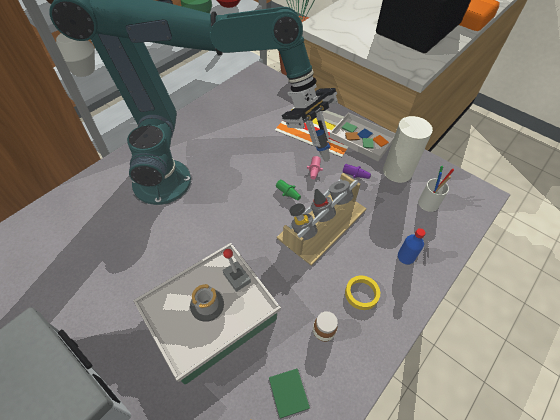

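```bash
python3 -c "
import cv2; im=cv2.imread('pics/w6.png')[185:315,200:360]; cv2.imwrite('pics/w6z.png',cv2.resize(im,None,fx=5,fy=4.6,interpolation=2)) if 0 else cv2.imwrite('pics/w6z.png',cv2.resize(im,None,fx=4.6,fy=4.6,interpolation=2))"
```

```text
(no output)
```

View pics/w6z.png

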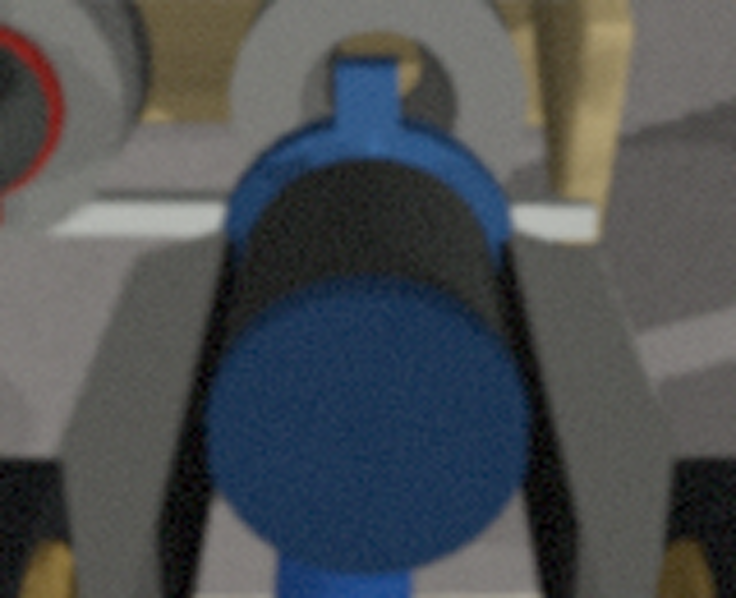

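```bash
cat > fithead.py <<'E'
from h import *
from scipy.optimize import least_squares
def fithead(p,R0,p0,top,earA,earB,h0=.03):
    """head in tool: x,y offset of origin, h (origin ahead of TCP), phi; head z=-tool z; ear seen along tool +x. earA = +toolY corner"""
    q=np.array([top,earA,earB])
    def loc(v):
        L=np.array([[0,0,.0558],[.029,.004,.008],[.029,-.004,.008]])
        c,s=np.cos(v[3]),np.sin(v[3]); xy=L[:,:2]@np.array([[c,s],[-s,c]])
        return np.c_[xy[:,0]+v[0],xy[:,1]+v[1],v[2]-L[:,2]]
    f=lambda v:(proj(p,loc(v)@R0.T+p0)-q).ravel()
    r=least_squares(f,[0,0,h0,0]); print('x,y,h mm',(r.x[:3]*1e3).round(2),'phi',np.degrees(r.x[3]).round(2),'res',f(r.x).round(2)); return r.x
E
python3 - <<'E'
from fithead import *
p=snap('wrist'); R0,p0,_=pose()
u=lambda pt:(np.array(pt,float)+.5)/4.6-.5+[200,185]
fithead(p,R0,p0,u((367,425)),u((402,57)),u((333,58)))
p2=snap('wrist'); save(p2,'w6b')
E
```

```text
x,y,h mm [-0.99  0.85 32.95] phi 0.37 res [ 0.03  0.13 -0.94  0.07  0.9  -0.22]
```

```bash
cat >> h.py <<'E'
def down(yaw): return R.from_euler('xyz',[np.pi,0,np.radians(yaw)]).as_matrix()
E
python3 -c "
from h import *
plan(down(150),np.array([.44,.12,.31]))"
```

```text
rows 9 d [-0.335 -0.934 -0.252] r [0.146 0.621 0.621] | total mm [ -40.5 -218.4  -56.7] deg [ 6.56 27.93 27.94]
```

```bash
python3 -m inch '[{"grip":0,"dx":-0.34,"dy":-0.93,"dz":-0.25,"rx":0.15,"ry":0.62,"rz":0.62},{"grip":0,"dx":-0.34,"dy":-0.93,"dz":-0.25,"rx":0.15,"ry":0.62,"rz":0.62},{"grip":0,"dx":-0.34,"dy":-0.93,"dz":-0.25,"rx":0.15,"ry":0.62,"rz":0.62},{"grip":0,"dx":-0.34,"dy":-0.93,"dz":-0.25,"rx":0.15,"ry":0.62,"rz":0.62},{"grip":0,"dx":-0.34,"dy":-0.93,"dz":-0.25,"rx":0.15,"ry":0.62,"rz":0.62},{"grip":0,"dx":-0.34,"dy":-0.93,"dz":-0.25,"rx":0.15,"ry":0.62,"rz":0.62},{"grip":0,"dx":-0.34,"dy":-0.93,"dz":-0.25,"rx":0.15,"ry":0.62,"rz":0.62},{"grip":0,"dx":-0.34,"dy":-0.93,"dz":-0.25,"rx":0.15,"ry":0.62,"rz":0.62},{"grip":0,"dx":-0.34,"dy":-0.93,"dz":-0.25,"rx":0.15,"ry":0.62,"rz":0.62}]' && python3 -c "
from h import *
state(); plan(down(120),np.array([.47,-.07,.30])); plan(down(98),np.array([.507,-.21,.29]))"
```

```text
time: 8.32
tool_pos: [0.4402, 0.1103, 0.2953]
ee_rot: [-3.108, -0.024, 2.6]
wrist_force: [-0.0, -0.2, -4.8]
width: 0.0334
t 8.325 p [440.2 110.3 295.3] rot [-3.1082 -0.024   2.6   ] F [-0.03 -0.19 -4.76] M [ 0.022 -0.057  0.023] w 33.4 q [ 0.129 -0.1    1.409 -0.012  1.872 -0.904]
rows 6 d [-0.976 -0.751 -0.028] r [-0.074 -0.029  0.966] | total mm [-118.3 -139.3   -2.9] deg [-2.22 -0.86 28.99]
rows 13 d [-0.953 -0.418  0.015] r [-0.037 -0.007  0.784] | total mm [-222.4 -239.9    7.9] deg [-2.4  -0.43 50.99]
```

```bash
python3 -m inch '[{"grip":0,"dx":-0.95,"dy":-0.42,"dz":0.01,"rx":-0.04,"ry":-0.01,"rz":0.78},{"grip":0,"dx":-0.95,"dy":-0.42,"dz":0.01,"rx":-0.04,"ry":-0.01,"rz":0.78},{"grip":0,"dx":-0.95,"dy":-0.42,"dz":0.01,"rx":-0.04,"ry":-0.01,"rz":0.78},{"grip":0,"dx":-0.95,"dy":-0.42,"dz":0.01,"rx":-0.04,"ry":-0.01,"rz":0.78},{"grip":0,"dx":-0.95,"dy":-0.42,"dz":0.01,"rx":-0.04,"ry":-0.01,"rz":0.78},{"grip":0,"dx":-0.95,"dy":-0.42,"dz":0.01,"rx":-0.04,"ry":-0.01,"rz":0.78},{"grip":0,"dx":-0.95,"dy":-0.42,"dz":0.01,"rx":-0.04,"ry":-0.01,"rz":0.78},{"grip":0,"dx":-0.95,"dy":-0.42,"dz":0.01,"rx":-0.04,"ry":-0.01,"rz":0.78},{"grip":0,"dx":-0.95,"dy":-0.42,"dz":0.01,"rx":-0.04,"ry":-0.01,"rz":0.78},{"grip":0,"dx":-0.95,"dy":-0.42,"dz":0.01,"rx":-0.04,"ry":-0.01,"rz":0.78},{"grip":0,"dx":-0.95,"dy":-0.42,"dz":0.01,"rx":-0.04,"ry":-0.01,"rz":0.78},{"grip":0,"dx":0,"dy":0,"dz":0,"rx":0,"ry":0,"rz":0}]' && python3 -c "
from h import *
state(); plan(down(98),np.array([.5075,-.231,.275])); [save(snap(n),n[0]+'7') for n in ('wrist','scene','top')]"
```

```text
time: 9.82
tool_pos: [0.5151, -0.1811, 0.2708]
ee_rot: [-3.116, 0.004, 1.81]
wrist_force: [0.2, 0.4, -4.2]
width: 0.0335
t 9.825 p [ 515.1 -181.1  270.8] rot [-3.1157  0.004   1.8096] F [ 0.25  0.44 -4.18] M [-0.022  0.048  0.048] w 33.5 q [-0.43   0.089  1.268 -0.02   1.802 -0.673]
rows 2 d [-0.944 -0.363 -0.074] r [-0.147  0.03   0.568] | total mm [-46.7 -19.3  -3.5] deg [-1.47  0.3   5.68]
```

View pics/w7.png

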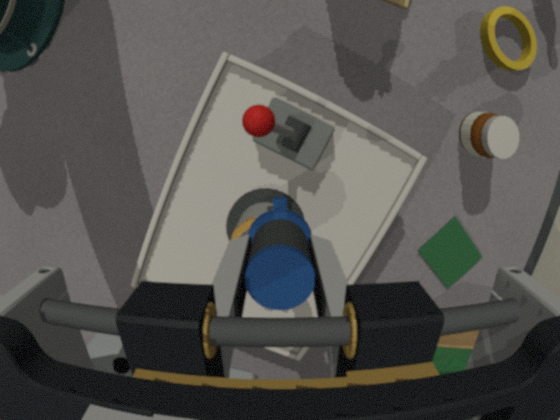

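```bash
python3 -c "
from h import *
plan(down(98),np.array([.52,-.315,.275]))"
```

```text
rows 6 d [-0.898 -0.152 -0.018] r [-0.046  0.008  0.197] | total mm [-133.6  -28.5   -2.1] deg [-1.39  0.24  5.91]
```

```bash
python3 -m inch '[{"grip":0,"dx":-0.9,"dy":-0.15,"dz":-0.05,"rx":-0.05,"ry":0.01,"rz":0.2},{"grip":0,"dx":-0.9,"dy":-0.15,"dz":-0.05,"rx":-0.05,"ry":0.01,"rz":0.2},{"grip":0,"dx":-0.9,"dy":-0.15,"dz":-0.05,"rx":-0.05,"ry":0.01,"rz":0.2},{"grip":0,"dx":-0.9,"dy":-0.15,"dz":-0.05,"rx":-0.05,"ry":0.01,"rz":0.2},{"grip":0,"dx":-0.9,"dy":-0.15,"dz":-0.05,"rx":-0.05,"ry":0.01,"rz":0.2},{"grip":0,"dx":0,"dy":0,"dz":0,"rx":0,"ry":0,"rz":0},{"grip":0,"dx":0,"dy":0,"dz":0,"rx":0,"ry":0,"rz":0}]' && python3 -c "
from h import *
state(); p=snap('wrist'); save(p,'w8');t=snap('top');s=snap('scene');save(t,'t8');save(s,'s8')
import pickle; R0,p0,o=pose(); pickle.dump((p,t,s,R0,p0),open('v8.pkl','wb'))"
```

```text
time: 10.85
tool_pos: [0.5217, -0.2967, 0.2781]
ee_rot: [-3.141, -0.002, 1.726]
wrist_force: [0.4, 0.4, -4.3]
width: 0.0336
t 10.85 p [ 521.7 -296.7  278.1] rot [-3.1406e+00 -2.0000e-03  1.7258e+00] F [ 0.39  0.37 -4.32] M [-0.046  0.054 -0.007] w 33.6 q [-6.120e-01  1.990e-01  1.130e+00  1.000e-03  1.815e+00 -7.670e-01]
```

View pics/w8.png

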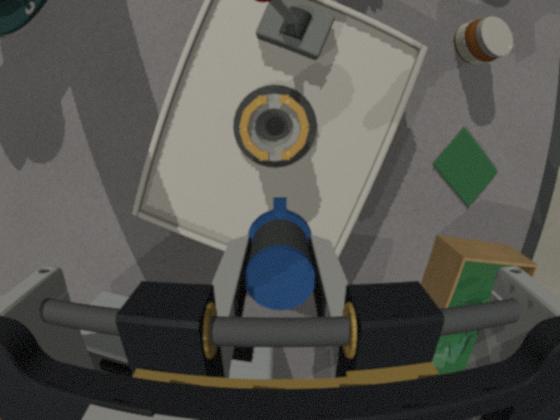

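The crown is clear now at about (274,128), with slots at the top (274,100) and bottom (273,157). The held head shows at about (280,275) with its ear at (280,205). I'll zoom and fit the model.

```bash
python3 -c "
import cv2; im=cv2.imread('pics/w8.png')
cv2.imwrite('pics/w8z.png',cv2.resize(im[80:175,225:325],None,fx=6,fy=6,interpolation=2)); cv2.imwrite('pics/w8h.png',cv2.resize(im[185:315,200:360],None,fx=4.6,fy=4.6,interpolation=2))"
```

```text
(no output)
```

View pics/w8z.png

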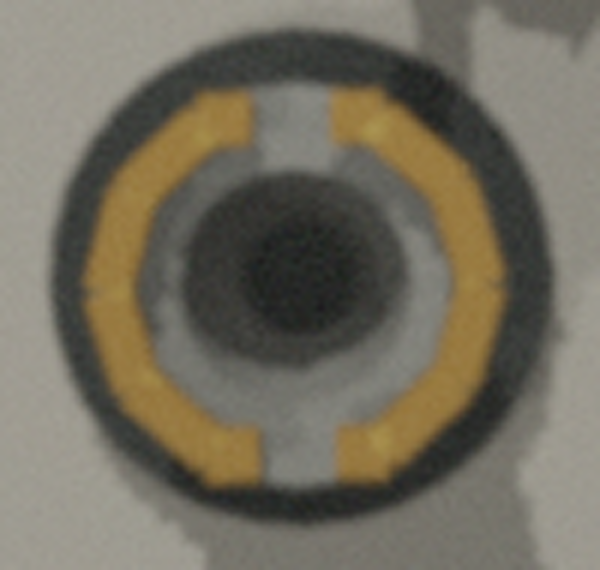

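View pics/w8h.png

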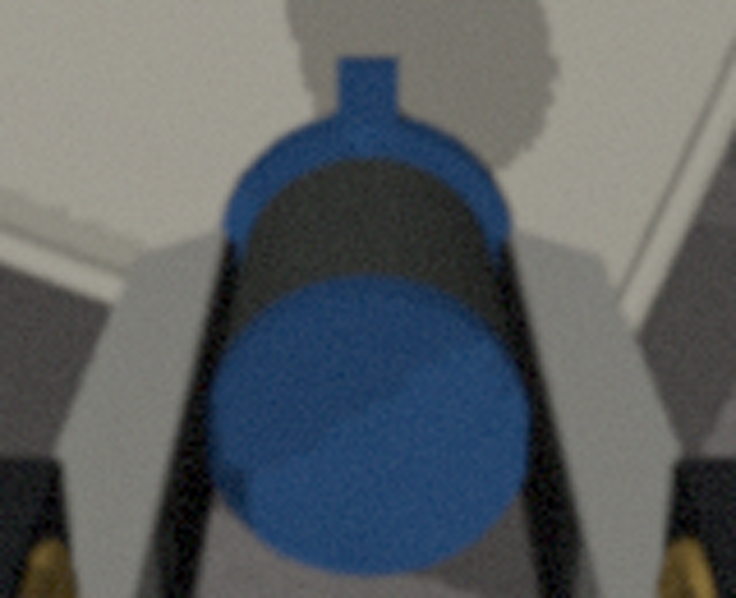

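```bash
cat > crown.py <<'E'
from fithead import *
import pickle
p,t,s,R0,p0=pickle.load(open('v8.pkl','rb'))
u=lambda pt,k,x,y:(np.array(pt,float)+.5)/k-.5+[x,y]
v=fithead(p,R0,p0,u((367.5,425),4.6,200,185),u((397,57),4.6,200,185),u((339,58),4.6,200,185))
z=lambda q:u(q,6,225,80)
obs=np.array([z(q) for q in [(253,92),(331,92),(263,488),(336,486),(253,142),(331,143),(263,428),(336,428)]])
def f(w,full=False):
    c,sn=np.cos(w[2]),np.sin(w[2]); ro,ri=w[3],w[4]
    L=np.array([[ro,-5.75],[ro,5.75],[-ro,-5.75],[-ro,5.75],[ri,-5.75],[ri,5.75],[-ri,-5.75],[-ri,5.75]])
    # spindle x ~ image up (psi~+98deg); image right = tool y
    L=L*[1,1]/1; X=np.c_[(L[:,0]*c+L[:,1]*sn)/1e3+w[0],(L[:,0]*sn-L[:,1]*c)/1e3+w[1],0*L[:,0]+.152]
    return (proj(p,X)-obs).ravel()
r=least_squares(f,[.507,-.231,1.72,29,23]); print('spindle',r.x.round(4),np.degrees(r.x[2]),f(r.x).round(2))
# same in top, scene via area
d=R0.T@(np.r_[r.x[:2],.145]-p0); print('mouth in tool mm',(d*1e3).round(1),'head in tool',(v[:3]*1e3).round(1))
ty=np.degrees(np.arctan2(R0[1,0],R0[0,0])); print('tool x yaw',ty,'need',np.degrees(r.x[2]))
th=r.x[2]
# target TCP with tool yaw=th (+/-phi) s.t. head xy = spindle xy
Rt=down(np.degrees(th)+np.degrees(v[3]))
tcp=np.r_[r.x[:2],0]-Rt@np.r_[v[0],v[1],0]; print('target tcp xy',tcp[:2].round(4))
E
python3 crown.py
```

```text
x,y,h mm [-0.32 -0.14 34.88] phi 0.22 res [ 0.03 -0.04  0.25  0.15 -0.29 -0.11]
spindle [ 0.5062 -0.2297  1.7446 29.6308 21.3879] 99.96074932646552 [-0.07 -0.23 -0.03 -0.52 -0.24 -0.42  0.35 -0.34  0.12  0.6   0.14  0.14
 -0.46  0.51  0.19  0.25]
mouth in tool mm [ 67.7  -4.9 133.3] head in tool [-0.3 -0.1 34.9]
tool x yaw 98.93848592910918 need 99.96074932646552
target tcp xy [ 0.5063 -0.2294]
```

```bash
python3 -c "
from h import *
plan(down(99.8),np.array([.5067,-.2298,.255]))"
```

```text
rows 3 d [ 0.904 -0.057  0.31 ] r [-0.004 -0.006 -0.057] | total mm [67.7 -4.6 23.3] deg [-0.06 -0.08 -0.86]
```

```bash
python3 -m inch '[{"grip":0,"dx":0.9,"dy":-0.06,"dz":0.05,"rx":0,"ry":0,"rz":-0.06},{"grip":0,"dx":0.9,"dy":-0.06,"dz":0.05,"rx":0,"ry":0,"rz":-0.06},{"grip":0,"dx":0.9,"dy":-0.06,"dz":0.05,"rx":0,"ry":0,"rz":-0.06},{"grip":0,"dx":0,"dy":0,"dz":0.1,"rx":0,"ry":0,"rz":0},{"grip":0,"dx":0,"dy":0,"dz":0,"rx":0,"ry":0,"rz":0}]' && python3 -c "
from h import *
state(); plan(down(99.8),np.array([.5067,-.2298,.24]))"
```

```text
time: 11.62
tool_pos: [0.5065, -0.2259, 0.2726]
ee_rot: [3.141, -0.001, 1.747]
wrist_force: [1.3, 0.0, -3.8]
width: 0.0337
t 11.625 p [ 506.5 -225.9  272.6] rot [ 3.1412e+00 -7.0000e-04  1.7472e+00] F [ 1.3  0.  -3.8] M [-0.058  0.096 -0.005] w 33.7 q [-5.220e-01  9.400e-02  1.260e+00  1.000e-03  1.789e+00 -6.980e-01]
rows 2 d [-0.078 -0.009  0.651] r [ 0.002 -0.004  0.03 ] | total mm [-3.9 -0.5 32.6] deg [ 0.02 -0.04  0.3 ]
```

```bash
python3 -m inch '[{"grip":0,"dx":-0.15,"dy":-0.02,"dz":0.6,"rx":0,"ry":0,"rz":0.04},{"grip":0,"dx":0,"dy":0,"dz":0.6,"rx":0,"ry":0,"rz":0},{"grip":0,"dx":0,"dy":0,"dz":0,"rx":0,"ry":0,"rz":0}]' && python3 -c "
from h import *
state(); plan(down(99.8),np.array([.5067,-.2298,.215])); p=snap('scene'); save(p,'s9'); t=snap('top'); save(t,'t9');w=snap('wrist'); save(w,'w9')
cv2.imwrite('pics/s9z.png',cv2.resize(cv2.imread('pics/s9.png')[220:360,130:290],None,fx=4,fy=4,interpolation=2))"
```

```text
time: 12.0
tool_pos: [0.5065, -0.2313, 0.2391]
ee_rot: [-3.14, -0.002, 1.742]
wrist_force: [-1.2, 0.3, -4.2]
width: 0.0332
t 12.0 p [ 506.5 -231.3  239.1] rot [-3.1402e+00 -1.6000e-03  1.7417e+00] F [-1.18  0.3  -4.21] M [-0.076  0.066  0.05 ] w 33.2 q [-0.53   0.101  1.317  0.     1.725 -0.701]
rows 1 d [0.055 0.02  0.962] r [-0.016 -0.018 -0.001] | total mm [ 1.4  0.5 24.1] deg [-0.08 -0.09 -0.01]
```

View pics/s9z.png

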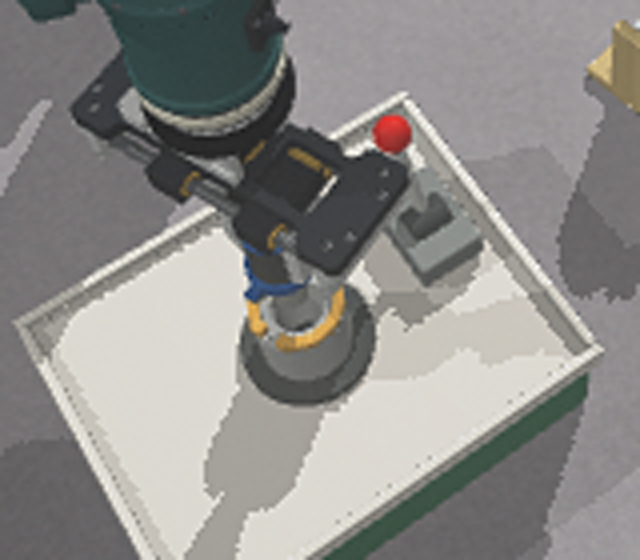

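View pics/w9.png

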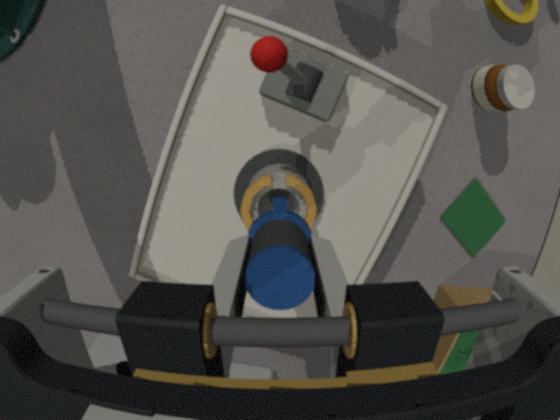

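```bash
python3 -m inch '[{"grip":0,"dx":0.04,"dy":0.02,"dz":0.3,"rx":-0.02,"ry":-0.02,"rz":0},{"grip":0,"dx":0,"dy":0,"dz":0.35,"rx":0,"ry":0,"rz":0},{"grip":0,"dx":0,"dy":0,"dz":0.3,"rx":0,"ry":0,"rz":0},{"grip":0,"dx":0,"dy":0,"dz":0.1,"rx":0,"ry":0,"rz":0}]' && python3 -c "
from h import *
state(); plan(down(99.8),np.array([.5067,-.2298,.20]))"
```

```text
time: 12.65
tool_pos: [0.5083, -0.2306, 0.2148]
ee_rot: [3.136, 0.004, 1.742]
wrist_force: [-0.4, -0.3, -4.2]
width: 0.0337
t 12.65 p [ 508.3 -230.6  214.8] rot [3.136  0.0045 1.7422] F [-0.42 -0.25 -4.2 ] M [-0.08   0.046 -0.004] w 33.7 q [-0.528  0.101  1.365  0.     1.668 -0.699]
rows 1 d [ 0.044 -0.06   0.591] r [0.064 0.051 0.005] | total mm [ 1.1 -1.5 14.8] deg [0.32 0.26 0.02]
```

```bash
python3 -m inch '[{"grip":0,"dx":0.04,"dy":-0.06,"dz":0.3,"rx":0.06,"ry":0.05,"rz":0},{"grip":0,"dx":0,"dy":0,"dz":0.3,"rx":0,"ry":0,"rz":0},{"grip":0,"dx":0,"dy":0,"dz":0,"rx":0,"ry":0,"rz":0}]' && python3 -c "
from h import *
state(); plan(down(99.8),np.array([.5067,-.2298,.190])); p=snap('scene'); save(p,'s10'); w=snap('wrist'); save(w,'w10')
cv2.imwrite('pics/s10z.png',cv2.resize(cv2.imread('pics/s10.png')[270:330,170:240],None,fx=9,fy=9,interpolation=2))
cv2.imwrite('pics/w10z.png',cv2.resize(cv2.imread('pics/w10.png')[150:260,220:340],None,fx=5,fy=5,interpolation=2))"
```

```text
time: 13.02
tool_pos: [0.5064, -0.2297, 0.1982]
ee_rot: [-3.141, -0.001, 1.742]
wrist_force: [-0.5, 0.2, -4.8]
width: 0.0337
t 13.025 p [ 506.4 -229.7  198.2] rot [-3.1409e+00 -6.0000e-04  1.7423e+00] F [-0.52  0.22 -4.79] M [-0.084  0.047  0.033] w 33.7 q [-0.528  0.106  1.392  0.     1.644 -0.699]
rows 1 d [-0.005  0.011  0.33 ] r [-0.008 -0.007  0.005] | total mm [-0.1  0.3  8.2] deg [-0.04 -0.04  0.03]
```

View pics/s10z.png

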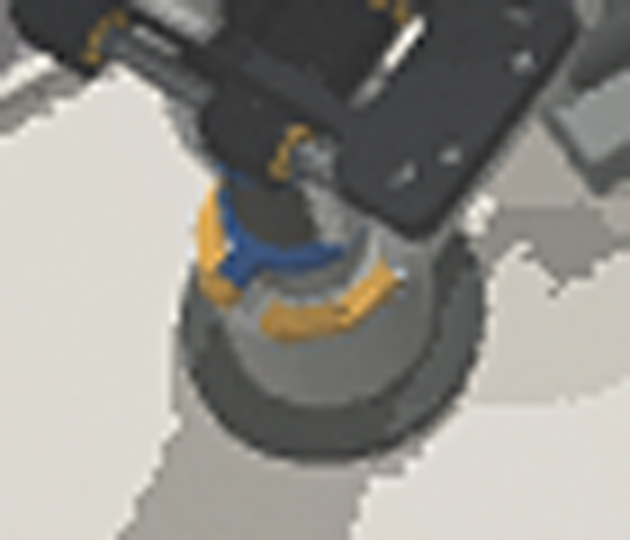

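View pics/w10z.png

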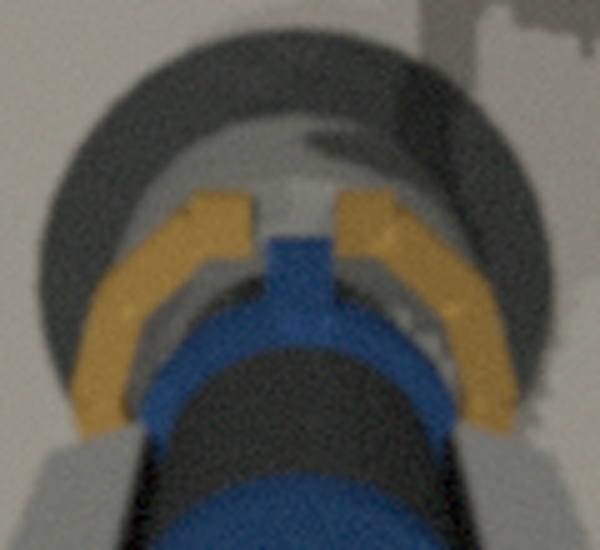

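```bash
python3 -m inch '[{"grip":0,"dx":0,"dy":-0.01,"dz":0.2,"rx":-0.01,"ry":-0.01,"rz":0},{"grip":0,"dx":0,"dy":0,"dz":0.15,"rx":0,"ry":0,"rz":0},{"grip":0,"dx":0,"dy":0,"dz":0,"rx":0,"ry":0,"rz":0}]' && python3 -c "
from h import *
state(); plan(down(99.8),np.array([.5067,-.2298,.185]))"
```

```text
time: 13.5
tool_pos: [0.5069, -0.2302, 0.1906]
ee_rot: [3.139, 0.002, 1.742]
wrist_force: [0.7, -0.2, -4.0]
width: 0.0337
t 13.5 p [ 506.9 -230.2  190.6] rot [3.1390e+00 2.3000e-03 1.7423e+00] F [ 0.67 -0.22 -4.02] M [-0.067  0.025  0.002] w 33.7 q [-0.528  0.107  1.407 -0.     1.625 -0.7  ]
rows 1 d [ 0.017 -0.004  0.223] r [0.03  0.026 0.005] | total mm [ 0.4 -0.1  5.6] deg [0.15 0.13 0.03]
```

```bash
python3 -m inch '[{"grip":0,"dx":0.01,"dy":0,"dz":0.15,"rx":0.02,"ry":0.02,"rz":0},{"grip":0,"dx":0,"dy":0,"dz":0.1,"rx":0,"ry":0,"rz":0},{"grip":0,"dx":0,"dy":0,"dz":0,"rx":0,"ry":0,"rz":0}]' && python3 -c "
from h import *
state(); plan(down(99.8),np.array([.5067,-.2298,.18]))"
```

```text
time: 13.88
tool_pos: [0.5069, -0.2299, 0.1839]
ee_rot: [3.141, 0.0, 1.742]
wrist_force: [-0.6, 0.5, -4.4]
width: 0.034
t 13.875 p [ 506.9 -229.9  183.9] rot [3.1407e+00 4.0000e-04 1.7423e+00] F [-0.64  0.53 -4.43] M [-0.016  0.076 -0.011] w 34.0 q [-0.528  0.111  1.415  0.     1.615 -0.699]
rows 1 d [ 0.007 -0.006  0.158] r [0.01  0.005 0.006] | total mm [ 0.2 -0.1  3.9] deg [0.05 0.03 0.03]
```

```bash
python3 -m inch '[{"grip":0,"dx":0,"dy":0,"dz":0.08,"rx":0,"ry":0,"rz":0},{"grip":0,"dx":0,"dy":0,"dz":0.08,"rx":0,"ry":0,"rz":0},{"grip":0,"dx":0,"dy":0,"dz":0,"rx":0,"ry":0,"rz":0}]' && python3 -c "
from h import *
state(); p=snap('wrist'); save(p,'w11')
cv2.imwrite('pics/w11z.png',cv2.resize(cv2.imread('pics/w11.png')[150:260,220:340],None,fx=5,fy=5,interpolation=2))"
```

```text
time: 14.25
tool_pos: [0.507, -0.23, 0.1798]
ee_rot: [3.141, 0.001, 1.742]
wrist_force: [0.2, -0.6, -5.5]
width: 0.0334
t 14.25 p [ 507.  -230.   179.8] rot [3.1405e+00 6.0000e-04 1.7423e+00] F [ 0.21 -0.56 -5.48] M [-0.007  0.059 -0.002] w 33.4 q [-0.528  0.112  1.422  0.     1.606 -0.699]
```

View pics/w11z.png

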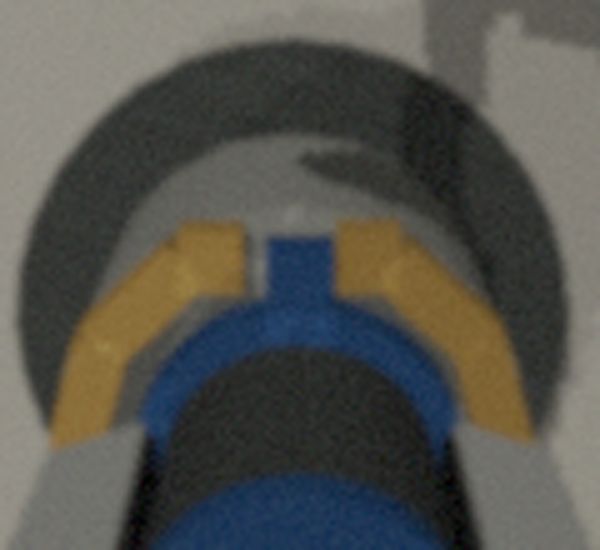

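```bash
python3 -m inch '[{"grip":0,"dx":0,"dy":-0.04,"dz":0,"rx":0,"ry":0,"rz":-0.15},{"grip":0,"dx":0,"dy":0,"dz":0,"rx":0,"ry":0,"rz":0}]' && python3 -c "
from h import *
state(); p=snap('wrist'); save(p,'w12')
cv2.imwrite('pics/w12z.png',cv2.resize(cv2.imread('pics/w12.png')[150:260,220:340],None,fx=5,fy=5,interpolation=2))"
```

```text
time: 14.55
tool_pos: [0.506, -0.2303, 0.1801]
ee_rot: [3.14, 0.001, 1.756]
wrist_force: [-0.3, -0.4, -4.0]
width: 0.0339
t 14.55 p [ 506.  -230.3  180.1] rot [3.1402e+00 1.0000e-03 1.7563e+00] F [-0.3  -0.43 -4.01] M [-0.055  0.025  0.02 ] w 33.9 q [-0.529  0.11   1.424  0.     1.606 -0.715]
```

View pics/w12z.png

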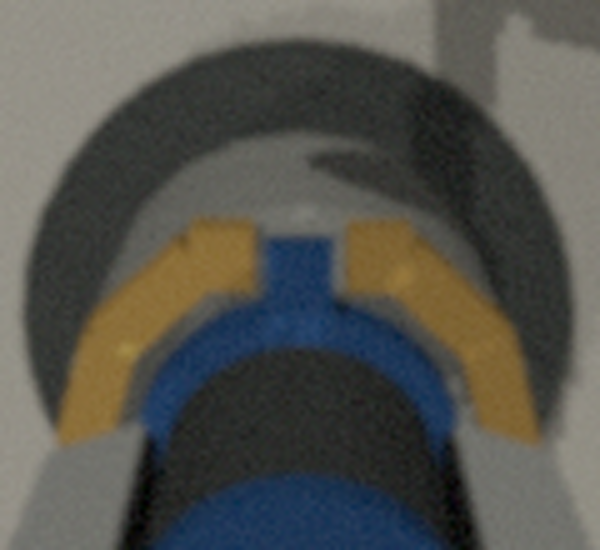

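```bash
python3 -m inch '[{"grip":0,"dx":0,"dy":0,"dz":0.08,"rx":0,"ry":0,"rz":0},{"grip":0,"dx":0,"dy":0,"dz":0.04,"rx":0,"ry":0,"rz":0},{"grip":0,"dx":0,"dy":0,"dz":0,"rx":0,"ry":0,"rz":0}]'; python3 -m inch '[{"grip":0,"dx":0,"dy":0,"dz":0.08,"rx":0,"ry":0,"rz":0},{"grip":0,"dx":0,"dy":0,"dz":0,"rx":0,"ry":0,"rz":0}]' && python3 -c "
from h import *
state(); p=snap('wrist'); save(p,'w13')
cv2.imwrite('pics/w13z.png',cv2.resize(cv2.imread('pics/w13.png')[150:260,220:340],None,fx=5,fy=5,interpolation=2))"
```

```text
time: 14.98
tool_pos: [0.5061, -0.2303, 0.177]
ee_rot: [3.14, 0.001, 1.756]
wrist_force: [-0.3, -0.1, -3.8]
width: 0.0336
time: 15.22
tool_pos: [0.5061, -0.2302, 0.1747]
ee_rot: [3.14, 0.001, 1.756]
wrist_force: [-0.4, -0.4, -3.8]
width: 0.0333
t 15.225 p [ 506.1 -230.2  174.7] rot [3.1402e+00 9.0000e-04 1.7562e+00] F [-0.39 -0.4  -3.76] M [-0.12   0.057 -0.024] w 33.3 q [-0.529  0.112  1.432  0.     1.596 -0.715]
```

View pics/w13z.png

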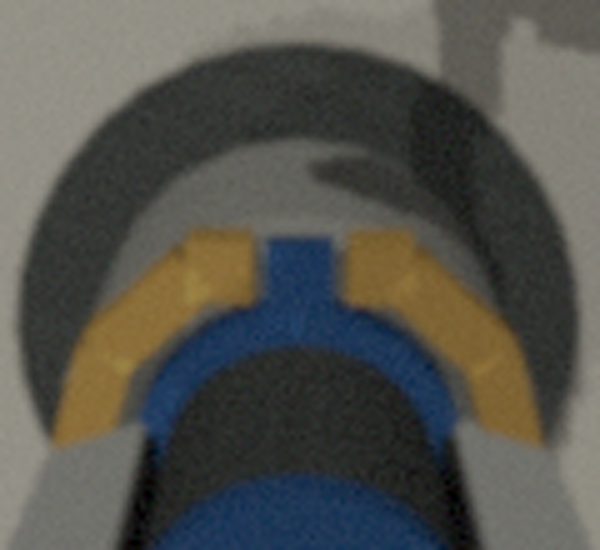

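```bash
for i in 1; do python3 -m inch '[{"grip":0,"dx":0,"dy":0,"dz":0.06,"rx":0,"ry":0,"rz":0},{"grip":0,"dx":0,"dy":0,"dz":0,"rx":0,"ry":0,"rz":0}]'; python3 -m inch '[{"grip":0,"dx":0,"dy":0,"dz":0.06,"rx":0,"ry":0,"rz":0},{"grip":0,"dx":0,"dy":0,"dz":0,"rx":0,"ry":0,"rz":0}]'; done
```

```text
time: 15.52
tool_pos: [0.5063, -0.2304, 0.1735]
ee_rot: [3.139, 0.002, 1.756]
wrist_force: [-0.1, -0.1, -4.1]
width: 0.0335
time: 15.78
tool_pos: [0.5063, -0.2304, 0.1735]
ee_rot: [3.139, 0.002, 1.756]
wrist_force: [-0.1, -0.1, -3.9]
width: 0.0337
```

```bash
python3 -m inch '[{"grip":0,"dx":0,"dy":0,"dz":0.1,"rx":0,"ry":0,"rz":0},{"grip":0,"dx":0,"dy":0,"dz":0,"rx":0,"ry":0,"rz":0}]' && python3 -c "
from h import *
state(); p=snap('wrist'); save(p,'w14'); s=snap('scene'); save(s,'s14')
cv2.imwrite('pics/w14z.png',cv2.resize(cv2.imread('pics/w14.png')[150:260,220:340],None,fx=5,fy=5,interpolation=2))
cv2.imwrite('pics/s14z.png',cv2.resize(cv2.imread('pics/s14.png')[270:330,170:240],None,fx=9,fy=9,interpolation=2))"
```

```text
time: 16.02
tool_pos: [0.5063, -0.2303, 0.1735]
ee_rot: [3.138, 0.003, 1.756]
wrist_force: [0.0, 0.3, -5.0]
width: 0.034
t 16.025 p [ 506.3 -230.3  173.5] rot [3.1376 0.0034 1.7563] F [ 0.03  0.31 -4.98] M [ 0.072  0.2   -0.013] w 34.0 q [-0.529  0.11   1.437  0.     1.589 -0.715]
```

View pics/w14z.png

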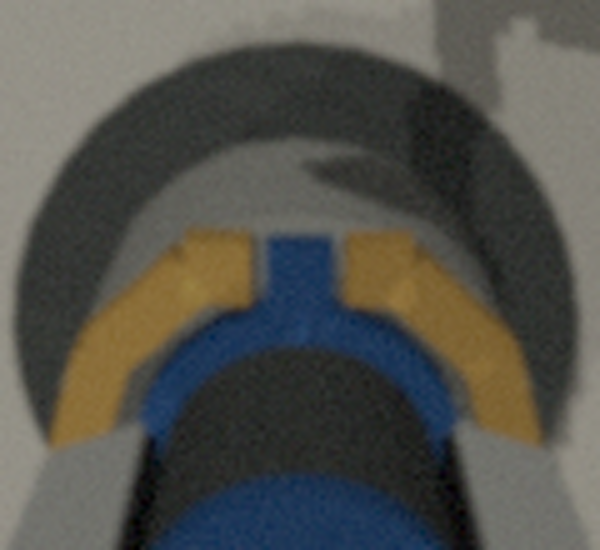

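View pics/s14z.png

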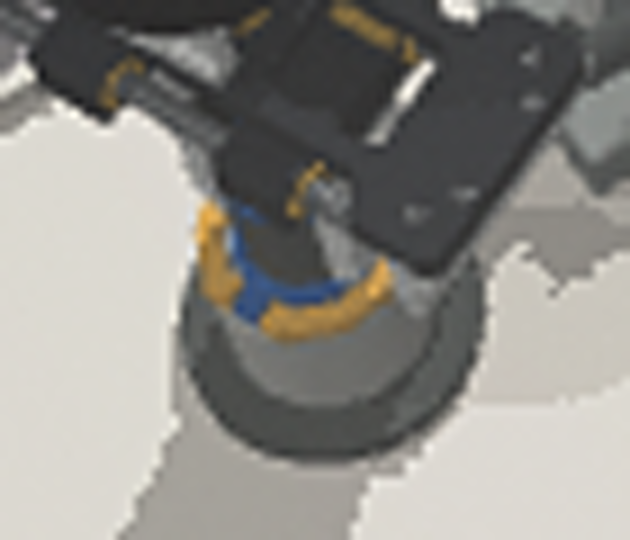

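```bash
python3 -m inch '[{"grip":0,"dx":0,"dy":0,"dz":0.12,"rx":0,"ry":0,"rz":0}]'; python3 -m inch '[{"grip":0,"dx":0,"dy":0,"dz":0,"rx":0,"ry":0,"rz":0}]'
```

```text
time: 16.25
tool_pos: [0.5063, -0.2304, 0.1733]
ee_rot: [3.137, 0.005, 1.756]
wrist_force: [-6.2, 4.1, 16.1]
width: 0.0336
time: 16.38
tool_pos: [0.5062, -0.2303, 0.1735]
ee_rot: [3.137, 0.005, 1.756]
wrist_force: [-0.6, 1.0, -4.8]
width: 0.0338
```

```bash
python3 -m inch '[{"grip":0,"dx":0,"dy":0,"dz":0,"rx":0,"ry":0,"rz":0},{"grip":0.6,"dx":0,"dy":0,"dz":0,"rx":0,"ry":0,"rz":0},{"grip":0.6,"dx":0,"dy":0,"dz":0,"rx":0,"ry":0,"rz":0},{"grip":0.6,"dx":0,"dy":0,"dz":0,"rx":0,"ry":0,"rz":0}]' && python3 -c "
from h import *
state(); p=snap('wrist'); save(p,'w15'); s=snap('scene'); save(s,'s15'); t=snap('top'); save(t,'t15')
cv2.imwrite('pics/w15z.png',cv2.resize(cv2.imread('pics/w15.png')[150:310,200:360],None,fx=4,fy=4,interpolation=2))"
```

```text
time: 16.88
tool_pos: [0.5078, -0.2313, 0.1736]
ee_rot: [3.133, 0.007, 1.756]
wrist_force: [0.2, 0.1, -0.5]
width: 0.0557
t 16.875 p [ 507.8 -231.3  173.6] rot [3.1332 0.0072 1.7563] F [ 0.17  0.08 -0.45] M [-0.134  0.027 -0.022] w 55.7 q [-0.529  0.11   1.437  0.     1.584 -0.715]
```

View pics/w15z.png

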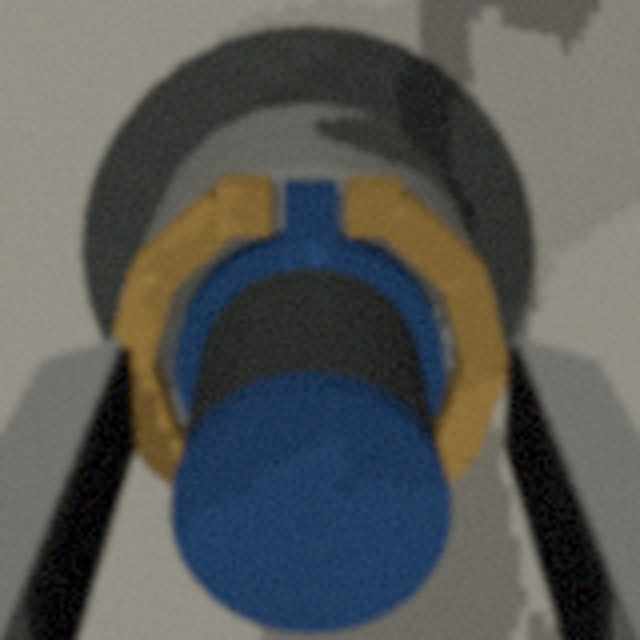

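```bash
cat >> h.py <<'E'
def G(x,y,z):
    c,s=np.cos(vg[2]),np.sin(vg[2]); return np.array([vg[0]+c*x-s*y,vg[1]+s*x+c*y,z])
YL=90+np.degrees(vg[2])
E
python3 -m inch '[{"grip":0.8,"dx":0,"dy":-0.04,"dz":-0.3,"rx":0,"ry":0,"rz":0},{"grip":0.8,"dx":0,"dy":0,"dz":-0.6,"rx":0,"ry":0,"rz":0},{"grip":0.8,"dx":0,"dy":0,"dz":-0.9,"rx":0,"ry":0,"rz":0},{"grip":0.8,"dx":0,"dy":0,"dz":-0.9,"rx":0,"ry":0,"rz":0},{"grip":0.8,"dx":0,"dy":0,"dz":-0.9,"rx":0,"ry":0,"rz":0}]' && python3 -c "
from h import *
state(); print(G(-100,108,0) if 0 else G(-.1,.108,.25)); plan(down(YL),G(-.1,.108,.265)); s=snap('scene'); save(s,'s16'); t=snap('top'); save(t,'t16')
cv2.imwrite('pics/s16z.png',cv2.resize(cv2.imread('pics/s16.png')[220:360,130:290],None,fx=4,fy=4,interpolation=2))"
```

```text
time: 17.65
tool_pos: [0.5053, -0.2307, 0.2684]
ee_rot: [3.134, 0.007, 1.756]
wrist_force: [0.6, 0.2, -0.3]
width: 0.0755
t 17.65 p [ 505.3 -230.7  268.4] rot [3.1338 0.0068 1.7562] F [ 0.62  0.22 -0.28] M [-0.07   0.04  -0.001] w 75.5 q [-0.53   0.088  1.274  0.     1.769 -0.716]
[ 0.43352817 -0.10360973  0.25      ]
rows 6 d [ 0.861 -0.468  0.017] r [0.017 0.01  0.774] | total mm [138.2 -47.2   2.1] deg [ 0.52  0.29 23.21]
```

View pics/s16z.png

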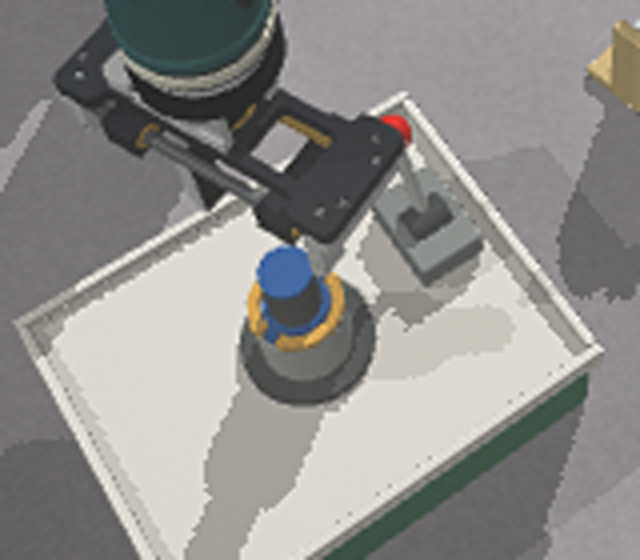

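```bash
python3 -m inch '[{"grip":0.2,"dx":0.86,"dy":-0.47,"dz":0,"rx":0.02,"ry":0.01,"rz":0.77},{"grip":0,"dx":0.86,"dy":-0.47,"dz":0,"rx":0.02,"ry":0.01,"rz":0.77},{"grip":0,"dx":0.86,"dy":-0.47,"dz":0,"rx":0.02,"ry":0.01,"rz":0.77},{"grip":0,"dx":0.86,"dy":-0.47,"dz":0,"rx":0.02,"ry":0.01,"rz":0.77},{"grip":0,"dx":0.86,"dy":-0.47,"dz":0,"rx":0.02,"ry":0.01,"rz":0.77},{"grip":0,"dx":0.86,"dy":-0.47,"dz":0,"rx":0.02,"ry":0.01,"rz":0.77},{"grip":0,"dx":0,"dy":0,"dz":0,"rx":0,"ry":0,"rz":0}]' && python3 -c "
from h import *
state(); plan(down(YL),G(-.105,.108,.185)); w=snap('wrist'); save(w,'w17')"
```

```text
time: 18.62
tool_pos: [0.4319, -0.1006, 0.2671]
ee_rot: [3.139, 0.002, 1.339]
wrist_force: [-0.1, -0.2, -0.6]
width: 0.0084
t 18.625 p [ 431.9 -100.6  267.1] rot [3.1387e+00 1.5000e-03 1.3393e+00] F [-0.08 -0.17 -0.58] M [-0.108  0.08   0.003] w 8.4 q [-3.560e-01 -1.590e-01  1.515e+00 -1.000e-03  1.782e+00 -1.250e-01]
rows 4 d [-0.025 -0.029  0.821] r [ 0.008  0.004 -0.034] | total mm [-2.5 -3.  82.1] deg [ 0.16  0.09 -0.68]
```

View pics/w17.png

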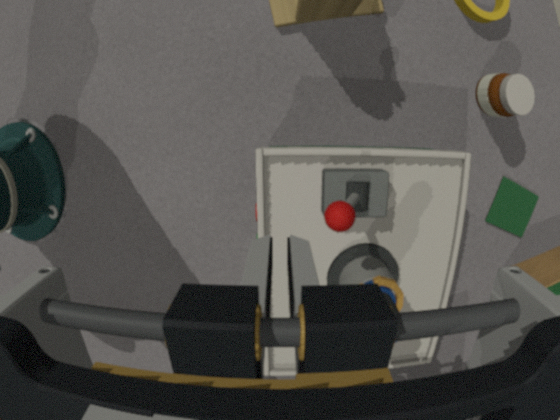

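```bash
python3 -m inch '[{"grip":0,"dx":-0.03,"dy":-0.03,"dz":0.82,"rx":0,"ry":0,"rz":-0.03},{"grip":0,"dx":0,"dy":0,"dz":0.82,"rx":0,"ry":0,"rz":-0.03},{"grip":0,"dx":0,"dy":0,"dz":0.82,"rx":0,"ry":0,"rz":-0.03},{"grip":0,"dx":0,"dy":0,"dz":0.6,"rx":0,"ry":0,"rz":-0.03},{"grip":0,"dx":0,"dy":0,"dz":0,"rx":0,"ry":0,"rz":0}]' && python3 -c "
from h import *
state(); plan(down(YL),G(-.0,.108,.185)); w=snap('wrist'); save(w,'w18')
b=atz(w,(0,0),.182)
r=spotter.place_of(w,'lock_lever_tip'); print([(a['pixel'],a['score']) for a in r][:3]); 
X=atz(w,r[0]['pixel'],.182); c,s=np.cos(vg[2]),np.sin(vg[2]); d=X[:2]-vg[:2]; print('ball local',c*d[0]+s*d[1],-s*d[0]+c*d[1])
R0,p0,_=pose();d=p0[:2]-vg[:2]; print('tcp local',c*d[0]+s*d[1],-s*d[0]+c*d[1])"
```

```text
time: 19.3
tool_pos: [0.4327, -0.1063, 0.1873]
ee_rot: [3.139, 0.004, 1.35]
wrist_force: [0.4, 0.1, -0.4]
width: 0.0002
t 19.3 p [ 432.7 -106.3  187.3] rot [3.1385 0.0042 1.3499] F [ 0.39  0.15 -0.44] M [-0.062  0.094  0.026] w 0.2 q [-0.365 -0.142  1.658 -0.004  1.622 -0.145]
rows 5 d [0.023 0.802 0.02 ] r [ 0.007  0.01  -0.003] | total mm [  3.  100.2   2.6] deg [ 0.18  0.24 -0.08]
[([358.9, 250.3], 0.8)]
ball local -0.05403033999156796 0.10798625660360783
tcp local -0.09939533893331162 0.10525891411111532
```

View pics/w18.png

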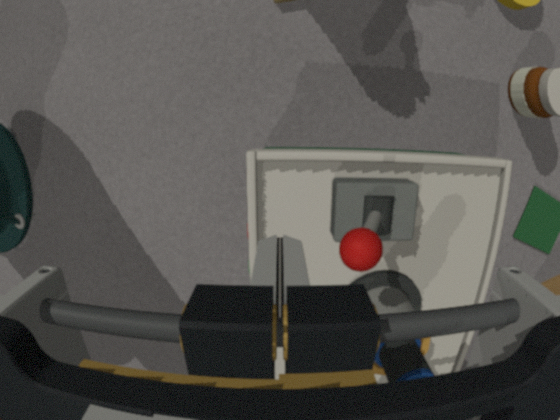

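```bash
python3 -m inch '[{"grip":0,"dx":0.12,"dy":0.5,"dz":0.03,"rx":0,"ry":0,"rz":0},{"grip":0,"dx":0,"dy":0.6,"dz":0,"rx":0,"ry":0,"rz":0},{"grip":0,"dx":0,"dy":0.6,"dz":0,"rx":0,"ry":0,"rz":0},{"grip":0,"dx":0,"dy":0.6,"dz":0,"rx":0,"ry":0,"rz":0},{"grip":0,"dx":0,"dy":0.6,"dz":0,"rx":0,"ry":0,"rz":0}]' && python3 -c "
from h import *
state(); plan(down(YL),G(-.0,.108,.185)); w=snap('wrist'); save(w,'w19')"
```

```text
time: 20.02
tool_pos: [0.5108, -0.1206, 0.1918]
ee_rot: [3.131, 0.005, 1.35]
wrist_force: [-1.1, 0.5, -0.9]
width: 0.0002
t 20.025 p [ 510.8 -120.6  191.8] rot [3.1311 0.0054 1.3503] F [-1.1   0.45 -0.92] M [-0.033  0.294  0.04 ] w 0.2 q [-0.337  0.03   1.485 -0.004  1.615 -0.117]
rows 1 d [-0.009  0.834  0.279] r [ 0.12   0.062 -0.01 ] | total mm [-0.2 20.8  7. ] deg [ 0.6   0.31 -0.05]
```

View pics/w19.png

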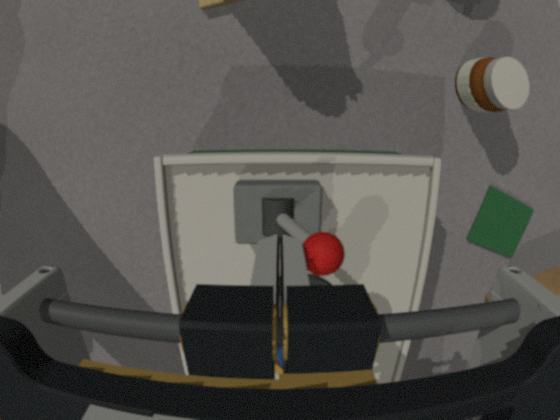

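```bash
python3 -m inch '[{"grip":0,"dx":0,"dy":0.25,"dz":0.35,"rx":0.12,"ry":0.06,"rz":0},{"grip":0,"dx":0,"dy":0.3,"dz":0.05,"rx":0,"ry":0,"rz":0},{"grip":0,"dx":0,"dy":0.2,"dz":0,"rx":0,"ry":0,"rz":0}]'; python3 -m inch '[{"grip":0,"dx":0,"dy":0.2,"dz":0,"rx":0,"ry":0,"rz":0}]'
```

```text
time: 20.45
tool_pos: [0.5235, -0.1236, 0.1802]
ee_rot: [-3.119, -0.0, 1.35]
wrist_force: [-18.1, 4.1, 15.0]
width: 0.0003
time: 20.58
tool_pos: [0.5235, -0.1236, 0.1805]
ee_rot: [-3.106, -0.0, 1.35]
wrist_force: [-14.1, 2.4, 8.6]
width: 0.0002
```

```bash
python3 -c "
from h import *
state(); plan(down(YL),G(-.0,.108,.185)); w=snap('wrist'); save(w,'w20')"
```

```text
t 20.575 p [ 523.5 -123.6  180.5] rot [-3.1059e+00 -3.0000e-04  1.3496e+00] F [-14.11   2.39   8.57] M [0.564 2.731 0.032] w 0.2 q [-0.335  0.098  1.437 -0.004  1.643 -0.114]
rows 1 d [-0.004  0.308 -0.191] r [-0.409 -0.004 -0.018] | total mm [-0.1  7.7 -4.8] deg [-2.04 -0.02 -0.09]
```

View pics/w20.png

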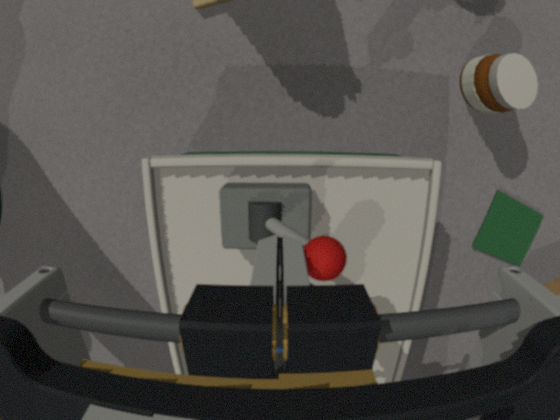

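```bash
python3 -m inch '[{"grip":0,"dx":0,"dy":-0.5,"dz":-0.1,"rx":-0.3,"ry":0,"rz":0},{"grip":0,"dx":0,"dy":-0.6,"dz":-0.3,"rx":-0.1,"ry":0,"rz":0},{"grip":0,"dx":0.4,"dy":-0.6,"dz":-0.8,"rx":0,"ry":0,"rz":0},{"grip":0,"dx":0.6,"dy":-0.7,"dz":-1,"rx":0,"ry":0,"rz":0},{"grip":0,"dx":0.8,"dy":-0.8,"dz":-1,"rx":0,"ry":0,"rz":0},{"grip":0,"dx":0.9,"dy":-0.9,"dz":-1,"rx":0,"ry":0,"rz":0},{"grip":0,"dx":0.9,"dy":-0.9,"dz":-1,"rx":0,"ry":0,"rz":0},{"grip":0,"dx":0.9,"dy":-0.9,"dz":-0.5,"rx":0,"ry":0,"rz":0},{"grip":0,"dx":0,"dy":0,"dz":0,"rx":0,"ry":0,"rz":0}]' && python3 - <<'E'
from h import *
state(); t=snap('top'); s=snap('scene'); save(t,'t21'); save(s,'s21')
cv2.imwrite('pics/t21z.png',cv2.resize(cv2.imread('pics/t21.png')[130:270,340:500],None,fx=4,fy=4,interpolation=2))
cv2.imwrite('pics/s21z.png',cv2.resize(cv2.imread('pics/s21.png')[220:360,130:290],None,fx=4,fy=4,interpolation=2))
a=spotter.place_of(t,'lock_lever_tip');b=spotter.place_of(s,'lock_lever_tip'); print([(x['pixel'],x['score']) for x in a][:3],[(x['pixel'],x['score']) for x in b][:3])
E
```

```text
time: 21.75
tool_pos: [0.4022, 0.0218, 0.3261]
ee_rot: [-3.141, -0.003, 1.347]
wrist_force: [0.4, -0.3, 0.1]
width: 0.0002
t 21.75 p [402.2  21.8 326.1] rot [-3.1412e+00 -3.1000e-03  1.3472e+00] F [ 0.37 -0.29  0.05] M [-0.05   0.068  0.008] w 0.2 q [-0.089 -0.238  1.465  0.003  1.915  0.135]
[([383.9, 179.8], 0.63), ([436.9, 198.1], 0.63)] []
```

View pics/t21z.png

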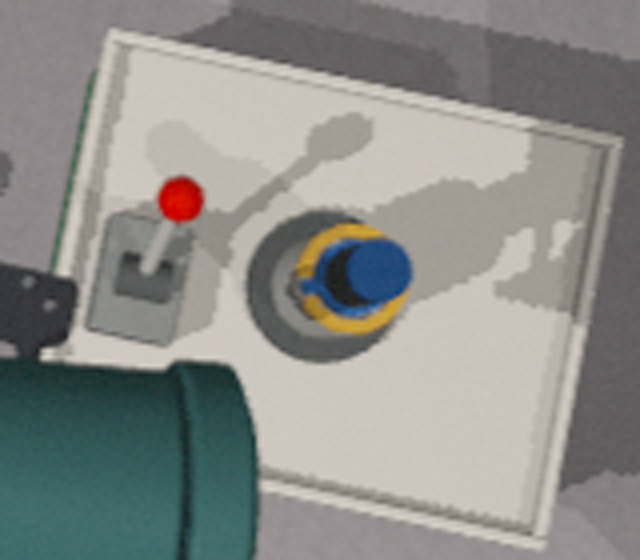

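View pics/s21z.png

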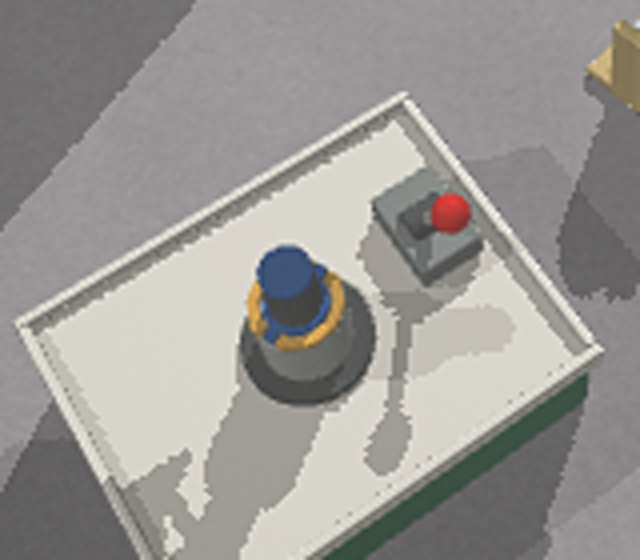

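View pics/s21.png

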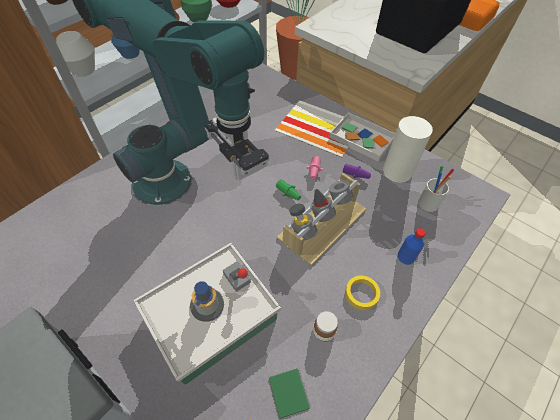

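```bash
python3 - <<'E'
from h import *
t=snap('top'); s=snap('scene')
u=lambda q,x,y:(np.array(q,float)+.5)/4-.5+[x,y]
X,e=tri([t,s],[u((181,199),340,130),u((451,212),130,220)]); c,sn=np.cos(vg[2]),np.sin(vg[2]); d=X[:2]-vg[:2]; lx=c*d[0]+sn*d[1]; print(X.round(4),np.round(e,4),'local x',lx,'lever',.5+np.arctan2(lx+.02,X[2]-.109))
a=np.radians(100); A=np.array([[np.cos(a),-np.sin(a),0],[np.sin(a),np.cos(a),0],[0,0,1]])
H=list(headpts(np.array([.507,-.2303,.145]),A,.0558).values())
draw(t,H,(395,165,465,235),6,'to'); draw(s,H,(170,270,240,330),6,'so')
im=[cv2.imread(f'pics/{n}.png') for n in('to','so')]; cv2.imwrite('pics/ov.png',np.hstack([im[0][:360,:390],im[1][:360,:390]]))
state()
E
```

```text
[ 0.5486 -0.1297  0.1811] [0.0006 0.0006] local x 0.01801879672569335 lever 0.985037522771234
t 22.05 p [402.3  20.1 323.2] rot [-3.1347e+00 -1.9000e-03  1.3431e+00] F [-0.02 -0.5   0.35] M [-0.049  0.098  0.004] w 0.2 q [-0.093 -0.234  1.467  0.003  1.915  0.135]
```

View pics/ov.png

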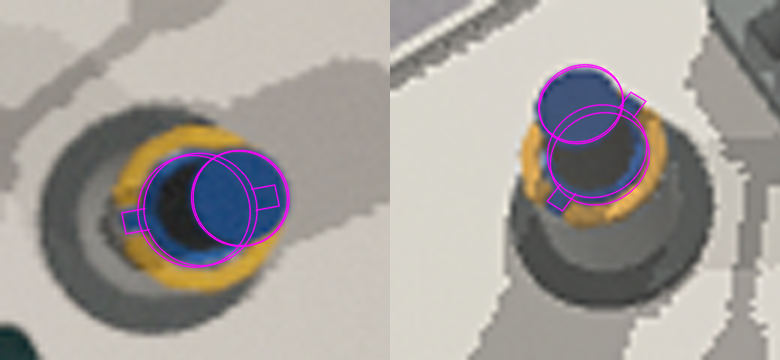

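```bash
python3 -c "
from h import *
print(robot.close_job()); state()"
```

```text
the job is handed in; nothing more can be done
None
the job is handed in; nothing more can be done
```

The blue head is seated upright in the spindle with its ears in the crown slots, and the red lever is at its far stop. I handed the job in at about 22 s of the 53 s allowed; no verdict came back.

**Head:** I drew the blue barrel out of the +y pocket along its own axis, then lined its ears up with the slots using the wrist camera. I lowered it in small steps until the wrist force, normally about -4 N with the head hanging, rose to about +16 N. The arm stopped at TCP height 173.5 mm, which is where it should be if the collar rests on the face. I then released the head and backed off straight up.

**Lever:** I pushed it with closed fingers until it met the stop at about 18 N, then let go and moved the arm well clear.

**Last checks:**
- **Blue head:** Drawn at its home position over the top and scene views, the head model agreed to about 1 mm, upright and with the ears in the slots.
- **Lever:** Locating the ball from two cameras gave a lever angle of about 0.985 rad. The network's own detection of the lever tip failed in the scene view, so I picked the ball by eye there.
- **Other heads:** In the last scene picture the red and yellow heads were still in their pockets and the look-alikes were where they started. I judged this by eye and did not measure it.

**Disagreements along the way:**
- The wrist camera put the collar 33–35 mm ahead of the TCP; contact showed 28.5 mm.
- The spindle position differed by about 1.5 mm between the wrist camera and the fixed cameras. I settled it by eye from the wrist camera's view of the slot before the last few millimetres.

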